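Sort the casters of an upturned equipment stand by drag

TASK

Any of the three casters left on the upturned stand may bind: with a light fingertip on its tread, spin each wheel by hand, a good quarter turn or more one way, to feel which drag and which run free. Then pull every caster that binds out of its socket and put it in the grey scrap box; leave the free-running ones home in their sockets, and put no more than 20 N on those at any time.

Things in the scene. Friction and masses are not known exactly. Their poses are not given: they have to be found in the camera images.
- stand: upturned rolling stand, fixed: grey frame of 40 mm square tube, 190 x 260 mm over the tubes (x by y), on a 4 mm deck sheet 200 x 270 mm; the frame's flat top is 45 mm above the bench. Origin: centre of its underside. Corner socket holes 11 mm across, 39 mm deep, open upward, at x = +-75, y = +-110 mm in its frame; the one at +75, -110 is empty
- scrap_box: open grey plastic box, fixed, 300 x 180 mm outside (its x by y), 60 mm high, 4 mm walls and floor, empty. Origin: centre of its underside
- caster_a: one of three look-alike swivel stem casters (about 200 g), stem down in the stand's sockets, wheel up; they change places. Origin: on the stem's axis at the crown's underside, on the stand's top when home; z up, x towards the wheel. Stem 10 mm thick, reaching 36 mm below this point, loose in its hole: it rocks about a degree, swivels, lifts straight out
- caster_a_wheel (a point): centre of caster_a's wheel, 20 mm from the stem's axis, 42 mm above the stand's top. Axes do not spin: y along the axle, x rolling direction away from the stem, z up. Wheel 50 mm across, 20 mm wide, soft grey tread that gives about 1 mm under 6 N. Steel fork cheeks: 29 mm over their outer faces, 22 mm wide along x, ending 11 mm above this point
- wheel_a (a joint): turn (rad) of caster_a's wheel on its axle, positive when its crest moves to +x of its wheel point; no stops, starts near 0. A free wheel turns at almost no force and runs on when let go; a binding one, its axle nut too tight, resists with about 4 N at the tread (press harder than that or the finger slips) all the way round and stops dead
- caster_b: one of three look-alike swivel stem casters (about 200 g), stem down in the stand's sockets, wheel up; they change places. Origin: on the stem's axis at the crown's underside, on the stand's top when home; z up, x towards the wheel. Stem 10 mm thick, reaching 36 mm below this point, loose in its hole: it rocks about a degree, swivels, lifts straight out
- caster_b_wheel (a point): centre of caster_b's wheel, 20 mm from the stem's axis, 42 mm above the stand's top. Axes do not spin: y along the axle, x rolling direction away from the stem, z up. Wheel 50 mm across, 20 mm wide, soft grey tread that gives about 1 mm under 6 N. Steel fork cheeks: 29 mm over their outer faces, 22 mm wide along x, ending 11 mm above this point
- wheel_b (a joint): turn (rad) of caster_b's wheel on its axle, positive when its crest moves to +x of its wheel point; no stops, starts near 0. A free wheel turns at almost no force and runs on when let go; a binding one, its axle nut too tight, resists with about 4 N at the tread (press harder than that or the finger slips) all the way round and stops dead
- caster_c: one of three look-alike swivel stem casters (about 200 g), stem down in the stand's sockets, wheel up; they change places. Origin: on the stem's axis at the crown's underside, on the stand's top when home; z up, x towards the wheel. Stem 10 mm thick, reaching 36 mm below this point, loose in its hole: it rocks about a degree, swivels, lifts straight out
- caster_c_wheel (a point): centre of caster_c's wheel, 20 mm from the stem's axis, 42 mm above the stand's top. Axes do not spin: y along the axle, x rolling direction away from the stem, z up. Wheel 50 mm across, 20 mm wide, soft grey tread that gives about 1 mm under 6 N. Steel fork cheeks: 29 mm over their outer faces, 22 mm wide along x, ending 11 mm above this point
- wheel_c (a joint): turn (rad) of caster_c's wheel on its axle, positive when its crest moves to +x of its wheel point; no stops, starts near 0. A free wheel turns at almost no force and runs on when let go; a binding one, its axle nut too tight, resists with about 4 N at the tread (press harder than that or the finger slips) all the way round and stops dead
- tool_case: bystander, fixed: red steel tool case 200 x 115 mm (x by y), 56 mm high. Origin: centre of its underside
- radio: bystander: black handheld radio lying on its back, 125 x 56 x 36 mm, rubber aerial 130 mm long. Origin: centre of the body's underside, x towards the aerial
- screwdriver: bystander: screwdriver lying on the bench, origin under its middle, x towards the tip
- adapter: bystander: small brass and steel coax adapter, 22 mm across, 38 mm high, standing. Origin: centre of its underside
Mind the look-alikes: they are no part of the job. What is shaped like the caster_a but turquoise is not meant. What is shaped like the caster_c but yellow is not meant.

How it is judged (in metres and radians):
On the way:
1. each of the three wheels has been turned on its axle to more than 0.6 rad from zero (they start within 0.2), all casters still in their sockets ((value of joint wheel_a above 0.6 rad or value of joint wheel_a below -0.6 rad) and (value of joint wheel_b above 0.6 rad or value of joint wheel_b below -0.6 rad) and (value of joint wheel_c above 0.6 rad or value of joint wheel_c below -0.6 rad) and distance of each of caster_a, caster_b, caster_c from where it was at the start of the episode below 0.006 m), for 0.1 s.
At the end, for the whole second after the job is handed in: every binding caster (none, some or all) lies at rest (under 0.03 m/s) in the scrap box, wheel centre within its walls and under 85 mm high; every free-running one is home, its crown within 5 mm of where it was and upright within 0.08 rad (it may swivel) (((value of joint nut_a below 0 m and distance of caster_a from where it was at the start of the episode below 0.005 m and angle between caster_a's own z axis and vertical below 0.08 rad) or (value of joint nut_a above 0 m and x of caster_a_wheel in the frame of scrap_box between -0.146 and 0.146 m and y of caster_a_wheel in the frame of scrap_box between -0.086 and 0.086 m and z of caster_a_wheel in the frame of scrap_box below 0.085 m and linear speed of caster_a below 0.03 m/s)) and ((value of joint nut_b below 0 m and distance of caster_b from where it was at the start of the episode below 0.005 m and angle between caster_b's own z axis and vertical below 0.08 rad) or (value of joint nut_b above 0 m and x of caster_b_wheel in the frame of scrap_box between -0.146 and 0.146 m and y of caster_b_wheel in the frame of scrap_box between -0.086 and 0.086 m and z of caster_b_wheel in the frame of scrap_box below 0.085 m and linear speed of caster_b below 0.03 m/s)) and ((value of joint nut_c below 0 m and distance of caster_c from where it was at the start of the episode below 0.005 m and angle between caster_c's own z axis and vertical below 0.08 rad) or (value of joint nut_c above 0 m and x of caster_c_wheel in the frame of scrap_box between -0.146 and 0.146 m and y of caster_c_wheel in the frame of scrap_box between -0.086 and 0.086 m and z of caster_c_wheel in the frame of scrap_box below 0.085 m and linear speed of caster_c below 0.03 m/s))); the robot touches nothing.
It fails at once if a free-running caster is pressed or squeezed by the robot with more than 20 N ((value of joint nut_a below 0 m and (contact force between caster_a and the fingers above 20 N or contact force between caster_a and the arm above 20 N)) or (value of joint nut_b below 0 m and (contact force between caster_b and the fingers above 20 N or contact force between caster_b and the arm above 20 N)) or (value of joint nut_c below 0 m and (contact force between caster_c and the fingers above 20 N or contact force between caster_c and the arm above 20 N))).
It fails at once if a free-running caster is pulled from its socket (crown 10 mm above home) ((value of joint nut_a below 0 m and height (world z) of caster_a above 0.055 m) or (value of joint nut_b below 0 m and height (world z) of caster_b above 0.055 m) or (value of joint nut_c below 0 m and height (world z) of caster_c above 0.055 m)).
It fails at once if a bystander (radio, screwdriver, adapter) is shifted by more than 20 mm (distance of any of radio, screwdriver, adapter from where it was at the start of the episode above 0.02 m).
It also fails if it takes over 72 s, if anything falls off the work surface, if the arm or the gripper's body presses on something with over 40 N, if the wrist force passes 120 N, or if a joint passes its speed limit or range.

ROBOT

A 6-joint arm with a two-finger parallel gripper is mounted at the origin on the work surface. World frame = base frame: x ahead of the robot, y to its left, z up, the work surface at z = 0. Lengths are in m, angles in degrees, forces in N, time in s.
With the tool pointing down it reaches from about 0.35 to 0.875 m from the base axis. Payload 4.2 kg.
Tool frame: the origin (TCP) lies on the centre line of the jaws, within the pads' length; the fingertips stand 19 mm ahead of it and the grasp point (between the pads) is the TCP; x points along the fingers, y is the direction in which the jaws open and shut, and the axes are right-handed (so a half turn about x gives the same grasp; the last joint's range is limited). The gripper opens to 87 mm and grips with 3 to 60 N. Pads are 19 mm wide; open, the fingers measure 117 mm over their backs; the gripper's body (75 mm by 190 mm) begins 51 mm behind the grasp point.
Start: joints at [89.473, 22.042, 0.453, 0, -68.411, -14.817], TCP at [0.165, 0.603, 0.242] pointing down, gripper open.
Joint ranges: [-179.83, 179.83], [-69.29, 118.12], [-61.27, 80.66], [-181.25, 117.63], [-171.15, -9.14], [-177.46, 177.46]. Speed limits (degrees/s): [159.86, 159.86, 180, 180, 180, 180].

INTERFACE

Orientations are given as a 3x3 rotation matrix whose columns are the frame's x, y, z axes.
In Python, from station import r, viewer, job, spotter gives the robot as it stands.
- The arm moves only by the tool play_rows, never from a script. Its argument "commands" is a list of rows, each an object of numbers: "fingers": the gripper command: -1 is fully open, 1 is shut, values between are in proportion; "tx", "ty", "tz": the shift along the tool's x, y, z normalised to -1 to 1, where 1 is 750 mm; "ax", "ay", "az": the turn, a rotation vector about the tool's x, y, z normalised to -1 to 1, where 1 is pi rad. In form: [{"fingers": .., "tx": .., "ty": .., "tz": .., "ax": .., "ay": .., "az": ..}, ...]. A call has 1 to 5 rows; each row is the pose to reach, as a shift and turn from the pose commanded when the call began, along the tool's axes at that moment, turning the shorter way round; what a row does not reach only later rows make up. A row lasts 1/12 s, in which the tool goes at most 41.7 mm and 7.16 degrees, less where a joint would pass 70% of its speed; a pose out of reach is approached as far as the arm can. A call with a number of a shift or a turn outside -1 to 1 is refused whole. A call with a gripper value outside its range is refused whole. The fingers move at their own pace and stop on an object; the grip force is fixed at half the most. Time passes only in rows, so rows that repeat a pose let the fingers close. It gives the time, the measured TCP pose, the force and the opening at its end, in the units of the state.
- r.sense(): the state, without advancing time (a new reading comes with each control period).
- viewer.capture(name): name is "scene" or "top" or "wrist"; returns a dict with "image" (400x640x3 uint8, red, green, blue), "fx", "fy", "cx", "cy" (pixels), "R" (3x3) and "t" (3): a world point X has camera coordinates R X + t; the wrist camera has in their place "mount" (4x4, takes a point from camera to tool coordinates, whose origin is the TCP and whose axes are the tool frame's). Camera axes: x right, y down, z forward; pixel columns grow to the right and rows downward; lengths in m; the calibration is good to about 2 mm. A picture is of the moment at which its call begins: read the wrist's pose just before it. There is no depth.
- job.finish_job(): hands the job in, once; it reports no verdict.
Trained networks look in a picture, given as the dict that the camera call returned (one of the last four; its "shot" number tells which), for a name from the list of things; names that differ only in an ending like _2 or _b are one class to them, and where a whole thing is asked for, a point or a joint stands for the part that bears it (a point fixed in the world has none). Each returns a list of dicts, best first, with "score" (0 to 1); they miss things now and then, are a little off and sometimes report something else, mostly with a low value. They report only what shows in the picture. A call takes as long as a camera call. They do not tell look-alikes from the thing itself.
- spotter.find_in(name, picture): "uv" ([column, row] in pixels, amid what is visible of it).
- spotter.silhouettes(name, picture): "region" (400x640 bool, what is visible of it) and "uv" ([column, row] in pixels, amid what is visible of it).
The state is a dict: "time_s": time; "joints": joint angles; "joint_velocities": joint speeds; "effort": joint torques, N m; "tcp_pos": TCP position; "ee_rot": TCP orientation; "wrist_force": force on the tool from outside, world axes, zero at the start; "moment": the same for the moment, N m; "gripper_width": opening from 0.0 (shut) to 1.0 (fully open).
Only numpy, scipy, OpenCV 4.12 (cv2) and the standard library are available. Lean on these libraries where they do the work, as an engineer would, in place of code of your own. Each camera call takes 0.05 s, during which the arm holds its last target. There are 200 camera calls.

## Working session

There is one attempt and no reset: what is moved stays moved. The work goes in short steps, Python scripts to look and compute and a tool call to move; the robot and the scene stay as the last step left them, time stands still between calls to the robot, and variables do not carry over. Pictures are saved under pics/ and viewed, about 8 in all and at most 12, crops included, and the job is handed in when it is done.

Besides the shell and the picture viewer there is one more tool, called as a command line: name --argument value ..., lists and objects as JSON in quotes. play_rows: Moves the arm, as the interface text tells. Its arguments: {"type":"object","properties":{"commands":{"type":"array"}},"required":["commands"]}

```bash
mkdir -p pics; ls; python3 - <<'E'
from station import r, viewer, job, spotter
import cv2,numpy as np
s=r.sense(); print({k:np.round(v,3).tolist() for k,v in s.items()})
for n in ["top","scene"]:
    p=viewer.capture(n); cv2.imwrite(f"pics/{n}.png",p["image"][:,:,::-1])
    print(n,p["fx"],p["fy"],p["cx"],p["cy"],np.round(p["R"],4).tolist(),np.round(p["t"],4).tolist())
    for o in ["stand","scrap_box","caster_a","caster_a_wheel","radio","screwdriver","adapter","tool_case"]:
        print(o,[(np.round(d["uv"]).tolist(),round(d["score"],2)) for d in spotter.find_in(o,p)][:6])
E
```

```text
pics
{'time_s': 0.0, 'joints': [89.473, 22.091, 0.38, -0.028, -68.412, -14.817], 'joint_velocities': [0.002, -0.013, 0.051, -0.107, -0.016, -0.003], 'effort': [0.001, -39.067, 18.741, 4.22, 0.011, -0.0], 'tcp_pos': [0.165, 0.602, 0.24], 'ee_rot': [[-0.0, -0.265, -0.964], [-0.002, -0.964, 0.265], [-1.0, 0.002, -0.0]], 'wrist_force': [-0.345, -0.917, -0.253], 'moment': [-0.023, 0.008, -0.064], 'gripper_width': 0.998}
top 468.4031386394516 468.4031386394516 320.8950704542809 202.88230864058647 [[0.0245, -0.9996, -0.0109], [-0.9911, -0.0229, -0.1309], [0.1306, 0.014, -0.9913]] [-0.0109, 0.5489, 1.0668]
stand [([316.0, 200.0], 0.59), ([361.0, 219.0], 0.36)]
scrap_box [([315.0, 200.0], 0.75), ([163.0, 224.0], 0.71), ([482.0, 244.0], 0.16)]
caster_a [([267.0, 233.0], 0.89), ([420.0, 224.0], 0.77), ([263.0, 175.0], 0.74), ([361.0, 218.0], 0.65), ([287.0, 288.0], 0.59), ([344.0, 114.0], 0.26)]
caster_a_wheel [([420.0, 222.0], 0.95), ([360.0, 217.0], 0.87)]
radio [([392.0, 115.0], 0.8), ([259.0, 231.0], 0.5), ([358.0, 219.0], 0.46)]
screwdriver [([267.0, 110.0], 0.74)]
adapter [([343.0, 116.0], 0.58)]
tool_case [([483.0, 242.0], 0.93)]
scene 472.1544584858714 472.1544584858714 320.3600477738179 198.47844580107775 [[-0.7457, 0.6663, 0.0002], [0.5029, 0.563, -0.6559], [-0.4371, -0.489, -0.7549]] [0.4159, -0.2466, 1.3269]
stand [([323.0, 216.0], 0.87)]
scrap_box [([479.0, 293.0], 0.8)]
caster_a [([390.0, 207.0], 0.94), ([402.0, 185.0], 0.9), ([345.0, 240.0], 0.83), ([274.0, 147.0], 0.68), ([311.0, 158.0], 0.59), ([309.0, 157.0], 0.16)]
caster_a_wheel [([273.0, 145.0], 0.76), ([311.0, 160.0], 0.69), ([197.0, 214.0], 0.45)]
radio [([230.0, 248.0], 0.73), ([200.0, 212.0], 0.64)]
screwdriver [([283.0, 310.0], 0.79)]
adapter [([344.0, 232.0], 0.73), ([228.0, 249.0], 0.69)]
tool_case [([251.0, 108.0], 0.93)]
```

View pics/top.png

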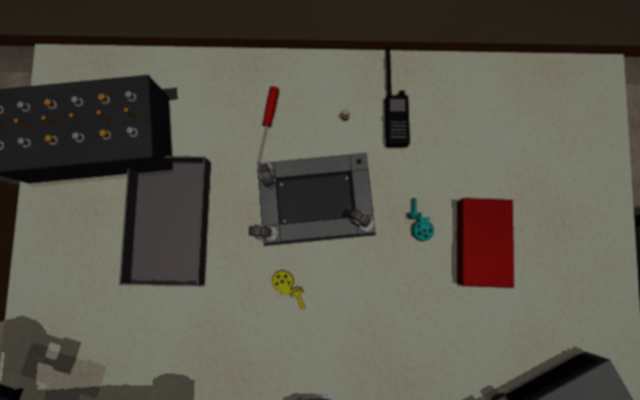

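View pics/scene.png

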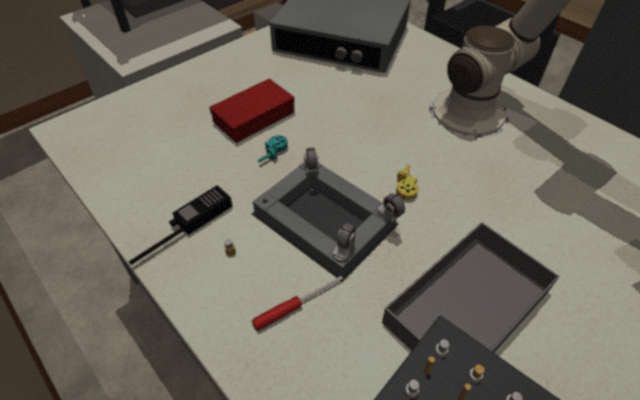

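Top view: the three grey casters are at about (265,174), (262,232) and (357,217), with the empty socket at (361,160). The scrap box is at (165,221). The look-alikes, turquoise (420,224) and yellow (287,285), lie on the bench and are rejected by colour. Next I'll work out positions and take a zoomed crop.

```bash
cat > h.py <<'E'
import numpy as np, cv2
from station import r, viewer, job, spotter
def cam(p):
    if "mount" in p: # wrist: needs p["T"] world<-tool
        M=p["T"]@np.array(p["mount"]); R=M[:3,:3].T; return R,-R@M[:3,3]
    return np.array(p["R"]),np.array(p["t"])
def shot(n):
    if n=="wrist":
        s=r.sense(); p=viewer.capture(n); T=np.eye(4); T[:3,:3]=s["ee_rot"]; T[:3,3]=s["tcp_pos"]; p["T"]=T
        return p
    return viewer.capture(n)
def ray(p,uv,z):
    R,t=cam(p); d=R.T@np.array([(uv[0]-p["cx"])/p["fx"],(uv[1]-p["cy"])/p["fy"],1]); c=-R.T@t
    return c+d*(z-c[2])/d[2]
def proj(p,X):
    R,t=cam(p); q=R@np.asarray(X,float)+t; return np.array([p["fx"]*q[0]/q[2]+p["cx"],p["fy"]*q[1]/q[2]+p["cy"]])
E
python3 - <<'E'
from h import *
p=shot("top"); R,t=cam(p); print("cam",-R.T@t)
f=lambda uv,z:print(uv,z,np.round(ray(p,uv,z),3))
for uv in [(132,164),(209,158),(205,284),(122,284)]: f(uv,.06)
for uv in [(366,154),(375,235),(265,244),(259,162)]: f(uv,.045)
f((361,160),.045)
for uv in [(265,174),(262,232),(357,217)]: f(uv,.087)
for uv in [(150,76),(165,156),(22,180),(177,90)]:f(uv,.1)
for uv in [(260,163),(272,88),(344,115),(388,146),(408,90)]: f(uv,0.02)
c=p["image"][95:255,245:390]; cv2.imwrite("pics/c1.png",cv2.resize(c,None,fx=3.75,fy=3.75,interpolation=cv2.INTER_CUBIC)[:,:,::-1])
E
```

```text
cam [ 0.40499991 -0.01323768  1.12926362]
(132, 164) 0.06 [0.627 0.446 0.06 ]
(209, 158) 0.06 [0.646 0.266 0.06 ]
(205, 284) 0.06 [0.355 0.259 0.06 ]
(122, 284) 0.06 [0.351 0.447 0.06 ]
(366, 154) 0.045 [ 0.667 -0.102  0.045]
(375, 235) 0.045 [ 0.476 -0.125  0.045]
(265, 244) 0.045 [0.449 0.129 0.045]
(259, 162) 0.045 [0.642 0.151 0.045]
(361, 160) 0.045 [ 0.652 -0.09   0.045]
(265, 174) 0.087 [0.605 0.13  0.087]
(262, 232) 0.087 [0.474 0.131 0.087]
(357, 217) 0.087 [ 0.512 -0.08   0.087]
(150, 76) 0.1 [0.827 0.403 0.1  ]
(165, 156) 0.1 [0.639 0.355 0.1  ]
(22, 180) 0.1 [0.577 0.674 0.1  ]
(177, 90) 0.1 [0.794 0.338 0.1  ]
(260, 163) 0.02 [0.645 0.152 0.02 ]
(272, 88) 0.02 [0.835 0.13  0.02 ]
(344, 115) 0.02 [ 0.769 -0.049  0.02 ]
(388, 146) 0.02 [ 0.694 -0.157  0.02 ]
(408, 90) 0.02 [ 0.836 -0.205  0.02 ]
```

View pics/c1.png

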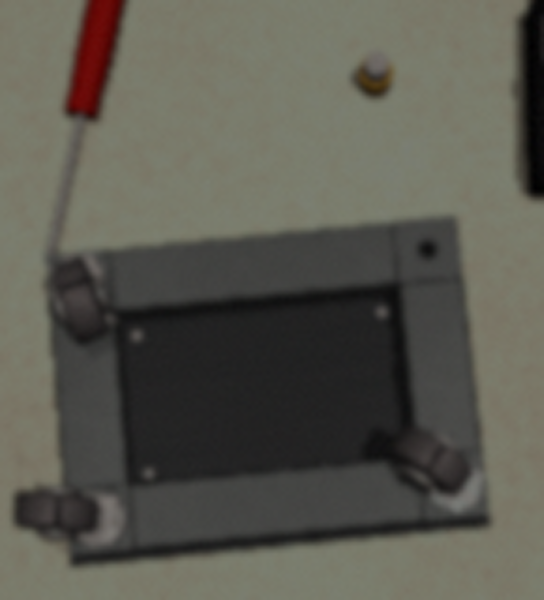

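play_rows --commands '[{"fingers":1,"tx":-0.03,"ty":0.154,"tz":-0.158,"ax":0,"ay":0,"az":0},{"fingers":1,"tx":-0.03,"ty":0.154,"tz":-0.158,"ax":0,"ay":0,"az":0},{"fingers":1,"tx":-0.03,"ty":0.154,"tz":-0.158,"ax":0,"ay":0,"az":0},{"fingers":1,"tx":-0.03,"ty":0.154,"tz":-0.158,"ax":0,"ay":0,"az":0},{"fingers":1,"tx":-0.03,"ty":0.154,"tz":-0.158,"ax":0,"ay":0,"az":0}]'

```text
time_s: 1.37
tcp_pos: [0.2512, 0.4551, 0.2659]
ee_rot: [[0.0, -0.269, -0.963], [0.0, -0.963, 0.269], [-1.0, -0.001, -0.0]]
wrist_force: [-0.9, -0.2, 0.2]
gripper_width: 0.709
```

play_rows --commands '[{"fingers":1,"tx":-0.03,"ty":0.154,"tz":-0.158,"ax":0,"ay":0,"az":0},{"fingers":1,"tx":-0.03,"ty":0.154,"tz":-0.158,"ax":0,"ay":0,"az":0},{"fingers":1,"tx":-0.03,"ty":0.154,"tz":-0.158,"ax":0,"ay":0,"az":0},{"fingers":1,"tx":-0.03,"ty":0.154,"tz":-0.158,"ax":0,"ay":0,"az":0},{"fingers":1,"tx":-0.03,"ty":0.154,"tz":-0.158,"ax":0,"ay":0,"az":0}]'

```text
time_s: 1.78
tcp_pos: [0.3347, 0.3127, 0.2882]
ee_rot: [[0.002, -0.27, -0.963], [0.001, -0.963, 0.27], [-1.0, -0.001, -0.001]]
wrist_force: [-0.7, 0.2, 1.0]
gripper_width: 0.324
```

play_rows --commands '[{"fingers":1,"tx":-0.03,"ty":0.154,"tz":-0.158,"ax":0,"ay":0,"az":0},{"fingers":1,"tx":-0.03,"ty":0.154,"tz":-0.158,"ax":0,"ay":0,"az":0},{"fingers":1,"tx":-0.03,"ty":0.154,"tz":-0.158,"ax":0,"ay":0,"az":0},{"fingers":1,"tx":-0.03,"ty":0.154,"tz":-0.158,"ax":0,"ay":0,"az":0},{"fingers":1,"tx":-0.03,"ty":0.154,"tz":-0.158,"ax":0,"ay":0,"az":0}]'

```text
time_s: 2.2
tcp_pos: [0.4189, 0.1701, 0.3105]
ee_rot: [[0.002, -0.272, -0.962], [0.0, -0.962, 0.272], [-1.0, -0.001, -0.002]]
wrist_force: [0.0, -0.3, 0.2]
gripper_width: 0.02
```

play_rows --commands '[{"fingers":1,"tx":-0.03,"ty":0.154,"tz":-0.158,"ax":0,"ay":0,"az":0},{"fingers":1,"tx":-0.03,"ty":0.154,"tz":-0.158,"ax":0,"ay":0,"az":0},{"fingers":1,"tx":-0.03,"ty":0.154,"tz":-0.158,"ax":0,"ay":0,"az":0},{"fingers":1,"tx":-0.03,"ty":0.154,"tz":-0.158,"ax":0,"ay":0,"az":0},{"fingers":1,"tx":-0.03,"ty":0.154,"tz":-0.158,"ax":0,"ay":0,"az":0}]'

```text
time_s: 2.62
tcp_pos: [0.503, 0.0274, 0.3322]
ee_rot: [[0.002, -0.271, -0.963], [-0.001, -0.963, 0.271], [-1.0, 0.001, -0.002]]
wrist_force: [0.5, 0.8, 0.0]
gripper_width: 0.001
```

```bash
python3 - <<'E'
from h import *
p=shot("wrist"); s=r.sense()
print(s["tcp_pos"],s["ee_rot"],s["joints"],s["wrist_force"],s["time_s"])
print(np.round(p["mount"],3).tolist(),p["fx"])
im=p["image"].copy()
Y=np.deg2rad(6.7);R2=np.array([[np.cos(Y),-np.sin(Y)],[np.sin(Y),np.cos(Y)]]);c=np.array([.561,.012])
for a in [(75,-110),(75,110),(-75,110),(-75,-110)]:
    X=[*(c+R2@np.array(a)/1000),.045]; u=proj(p,X); print(a,np.round(X,3),np.round(u)); cv2.drawMarker(im,tuple(int(v) for v in u),(255,0,0),0,8)
cv2.imwrite("pics/w1.png",cv2.resize(im,(800,500))[:,:,::-1])
for o in ["caster_a","caster_a_wheel","stand"]: print(o,[(np.round(d["uv"]).tolist(),round(d["score"],2)) for d in spotter.find_in(o,p)][:6])
E
```

```text
[0.50163912 0.02932677 0.33151366] [[ 3.43736275e-04 -2.70191535e-01 -9.62806531e-01]
 [-2.23389768e-04 -9.62806585e-01  2.70191471e-01]
 [-9.99999916e-01  1.22206518e-04 -3.91309573e-04]] [ 2.19001935e+01  6.82767627e+00 -7.24641582e+00  1.98175696e-02
 -7.59124094e+01  5.24193217e+01] [-0.99064461  0.58504416 -0.68365874] 2.6667
[[-0.0, -0.287, 0.958, -0.144], [1.0, 0.001, 0.0, -0.0], [-0.001, 0.958, 0.287, -0.079], [0.0, 0.0, 0.0, 1.0]] 281.2247648426962
(75, -110) [ 0.648 -0.088  0.045] [369.  52.]
(75, 110) [0.623 0.13  0.045] [226. 116.]
(-75, 110) [0.474 0.112 0.045] [270. 207.]
(-75, -110) [ 0.499 -0.106  0.045] [402. 154.]
caster_a [([256.0, 213.0], 0.91), ([394.0, 153.0], 0.8), ([300.0, 243.0], 0.62), ([224.0, 124.0], 0.56)]
caster_a_wheel [([396.0, 152.0], 0.9), ([474.0, 130.0], 0.75), ([221.0, 131.0], 0.19)]
stand [([314.0, 129.0], 0.83), ([393.0, 152.0], 0.45)]
```

View pics/w1.png

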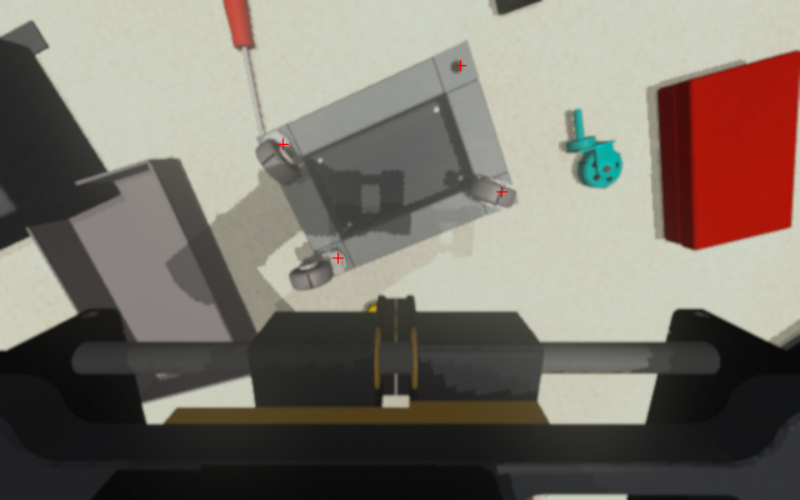

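```bash
cat > fit.py <<'E'
from h import *
from scipy.optimize import minimize
Y=np.deg2rad(6.7);R2=np.array([[np.cos(Y),-np.sin(Y)],[np.sin(Y),np.cos(Y)]]);C=np.array([.5605,.012])
S=[C+R2@np.array(a)/1000 for a in [(75,110),(-75,110),(-75,-110)]]
a=np.linspace(0,2*np.pi,40)
def pts(sx,sy,yaw):
    L=[np.c_[20+25*np.cos(a),0*a+w,42+25*np.sin(a)] for w in(-10,10)]
    F=np.array([(20+x,y,z) for x in(-11,11) for y in(-14.5,14.5) for z in(31,53)])
    K=np.c_[14*np.cos(a),14*np.sin(a),0*a+1]
    out=[]
    for g in (np.vstack(L),np.vstack([F,K])):
        c,s=np.cos(yaw),np.sin(yaw)
        out.append(np.c_[sx+(c*g[:,0]-s*g[:,1])/1e3, sy+(s*g[:,0]+c*g[:,1])/1e3, .045+g[:,2]/1e3])
    return out
def mask(p,q):
    m=np.zeros((400,640),np.uint8)
    for g in pts(*q):
        u=np.array([proj(p,X) for X in g]); cv2.fillConvexPoly(m,cv2.convexHull((u*16).astype(np.int32)),1,shift=4)
    return m>0
def score(obs,q):
    # obs list of (p,region)
    return np.mean([ (mask(p,q)&g).sum()/(mask(p,q)|g).sum() for p,g in obs])
def best(ps,k):
    obs=[]
    for p in ps:
        uv=[proj(p,[*S[k],.08])]
        ds=[d for n in("caster_a","caster_a_wheel") for d in SIL[p["shot"]][n]]
        ds=[d for d in ds if np.hypot(*(np.array(d["uv"])-uv[0]))<26 and d["region"].sum()<3000]
        if ds:
            d=max(ds,key=lambda d:d["region"].sum()); obs.append((p,d["region"]))
    if not obs: return None
    y0=max(np.deg2rad(np.arange(0,360,15)),key=lambda y:score(obs,(*S[k],y)))
    b=minimize(lambda v:-score(obs,(S[k][0]+v[0]/100,S[k][1]+v[1]/100,v[2]))+30*((v[0]/100)**2+(v[1]/100)**2)*100,[0,0,y0],method="Nelder-Mead",options=dict(initial_simplex=[[0,0,y0],[.2,0,y0],[0,.2,y0],[0,0,y0+.2]],maxiter=80))
    q=(S[k][0]+b.x[0]/100,S[k][1]+b.x[1]/100,b.x[2])
    return np.round(q[:2],4).tolist(),round(np.rad2deg(q[2])%360,1),"wheel",np.round([q[0]+.02*np.cos(q[2]),q[1]+.02*np.sin(q[2])],4).tolist(),"iou",round(score(obs,q),2),len(obs)
SIL={}
def sil(p): SIL[p["shot"]]={n:spotter.silhouettes(n,p) for n in("caster_a","caster_a_wheel")}
E
python3 - <<'E'
from fit import *
ps=[shot(n) for n in("top","scene","wrist")]
for p in ps: sil(p)
for k in range(3):
    for q in ([ps[0]],[ps[1]],[ps[2]],ps): print(k,best(q,k))
E
```

```text
0 None
0 ([0.6236, 0.1339], np.float64(195.8), 'wheel', [0.6044, 0.1285], 'iou', np.float64(0.87), 1)
0 ([0.6244, 0.1329], np.float64(199.6), 'wheel', [0.6056, 0.1262], 'iou', np.float64(0.89), 1)
0 ([0.6231, 0.1327], np.float64(197.9), 'wheel', [0.6041, 0.1265], 'iou', np.float64(0.84), 2)
1 ([0.4733, 0.1118], np.float64(83.3), 'wheel', [0.4756, 0.1317], 'iou', np.float64(0.85), 1)
1 ([0.4729, 0.1143], np.float64(81.3), 'wheel', [0.4759, 0.1341], 'iou', np.float64(0.79), 1)
1 ([0.4747, 0.1147], np.float64(87.3), 'wheel', [0.4757, 0.1347], 'iou', np.float64(0.93), 1)
1 ([0.4743, 0.1141], np.float64(86.8), 'wheel', [0.4754, 0.1341], 'iou', np.float64(0.83), 3)
2 ([0.4977, -0.1052], np.float64(55.8), 'wheel', [0.509, -0.0887], 'iou', np.float64(0.63), 1)
2 ([0.5004, -0.1027], np.float64(57.8), 'wheel', [0.5111, -0.0858], 'iou', np.float64(0.76), 1)
2 ([0.5005, -0.1017], np.float64(58.4), 'wheel', [0.511, -0.0847], 'iou', np.float64(0.87), 1)
2 ([0.4994, -0.1041], np.float64(58.7), 'wheel', [0.5098, -0.087], 'iou', np.float64(0.71), 3)
```

play_rows --commands '[{"fingers":1,"tx":0.2,"ty":0.164,"tz":-0.048,"ax":0.089,"ay":0,"az":0},{"fingers":1,"tx":0.2,"ty":0.164,"tz":-0.048,"ax":0.089,"ay":0,"az":0},{"fingers":1,"tx":0.2,"ty":0.164,"tz":-0.048,"ax":0.089,"ay":0,"az":0},{"fingers":1,"tx":0.2,"ty":0.164,"tz":-0.048,"ax":0.089,"ay":0,"az":0},{"fingers":1,"tx":0.2,"ty":0.164,"tz":-0.048,"ax":0.089,"ay":0,"az":0}]'

```text
time_s: 3.68
tcp_pos: [0.501, -0.0979, 0.1791]
ee_rot: [[-0.003, -0.521, -0.853], [0.0, -0.853, 0.521], [-1.0, 0.001, 0.002]]
wrist_force: [-1.0, 0.3, -0.4]
gripper_width: 0.002
```

play_rows --commands '[{"fingers":1,"tx":0.05,"ty":0,"tz":0,"ax":0,"ay":0,"az":0},{"fingers":1,"tx":0.05,"ty":0,"tz":0,"ax":0,"ay":0,"az":0},{"fingers":1,"tx":0.05,"ty":0,"tz":0,"ax":0,"ay":0,"az":0}]'

```text
time_s: 3.93
tcp_pos: [0.5015, -0.0967, 0.143]
ee_rot: [[-0.004, -0.52, -0.854], [-0.001, -0.854, 0.521], [-1.0, 0.003, 0.003]]
wrist_force: [0.2, 0.2, 0.3]
gripper_width: 0.003
```

```bash
cat > go.py <<'E'
from h import *
def go(x,y,z,ang=None):
    "numbers for a move to world x,y,z, tool y along ang deg (mod 180)"
    s=r.sense(); R=np.array(s["ee_rot"]); d=np.array([x,y,z])-s["tcp_pos"]
    a=np.rad2deg(np.arctan2(R[1,1],R[0,1])); tt=R.T@d
    t=0 if ang is None else -((ang-a+90)%180-90)
    print("at",np.round(s["tcp_pos"],4),"ya",round(a%180,1),"d mm",np.round(d*1e3,1),"-> txyz",np.round(tt/.75,4),"ax",round(t/180,4),"rows",round(np.linalg.norm(d)/.0417,1),round(abs(t)/7.16,1))
    print("F",np.round(s["wrist_force"],1),"t",s["time_s"],"j6",round(s["joints"][5],1),"w",round(s["gripper_width"],2))
E
python3 - <<'E'
from go import *
go(.503,-.099,.140,58.5)
p=shot("wrist"); im=p["image"].copy()
for X in ([.511,-.086,.112],[.511,-.086,.087]):
    cv2.drawMarker(im,tuple(int(v) for v in proj(p,X)),(255,0,0),0,8)
cv2.imwrite("pics/w2.png",im[100:360,200:520][:,:,::-1].repeat(2,0).repeat(2,1))
E
```

```text
at [ 0.5015 -0.0967  0.143 ] ya 58.6 d mm [ 1.5 -2.3 -3. ] -> txyz [ 0.004   0.0016 -0.0034] ax 0.0007 rows 0.1 0.0
F [0.2 0.2 0.3] t 3.9333 j6 51.3 w 0.0
```

View pics/w2.png

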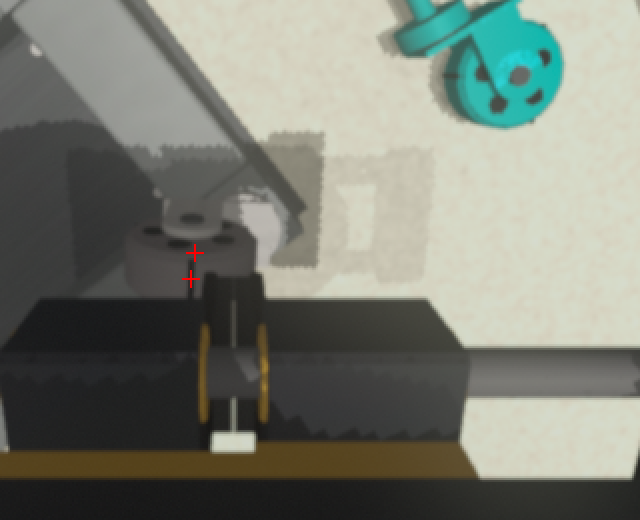

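Close crop: the grey caster's wheel centre is at crop (193,255), with the stem to the right at (262,225). The turquoise look-alike sits off the stand at (500,75). The choice is confirmed, so I'm descending gently.

play_rows --commands '[{"fingers":1,"tx":0.0133,"ty":0.0016,"tz":-0.0034,"ax":0,"ay":0,"az":0},{"fingers":1,"tx":0.0133,"ty":0.0016,"tz":-0.0034,"ax":0,"ay":0,"az":0},{"fingers":1,"tx":0.0133,"ty":0.0016,"tz":-0.0034,"ax":0,"ay":0,"az":0}]'

```text
time_s: 4.23
tcp_pos: [0.5045, -0.0983, 0.135]
ee_rot: [[0.002, -0.52, -0.854], [0.0, -0.854, 0.52], [-1.0, -0.001, -0.001]]
wrist_force: [0.3, -0.5, 0.8]
gripper_width: 0.004
```

play_rows --commands '[{"fingers":1,"tx":0.0013,"ty":0,"tz":0,"ax":0,"ay":0,"az":0},{"fingers":1,"tx":0.0013,"ty":0,"tz":0,"ax":0,"ay":0,"az":0},{"fingers":1,"tx":0.0013,"ty":0,"tz":0,"ax":0,"ay":0,"az":0}]'

```text
time_s: 4.48
tcp_pos: [0.5041, -0.0986, 0.1336]
ee_rot: [[0.001, -0.52, -0.854], [0.0, -0.854, 0.52], [-1.0, -0.001, -0.001]]
wrist_force: [-0.0, 0.4, -0.0]
gripper_width: 0.003
```

play_rows --commands '[{"fingers":1,"tx":0.0013,"ty":0,"tz":0,"ax":0,"ay":0,"az":0},{"fingers":1,"tx":0.0013,"ty":0,"tz":0,"ax":0,"ay":0,"az":0},{"fingers":1,"tx":0.0013,"ty":0,"tz":0,"ax":0,"ay":0,"az":0}]'

```text
time_s: 4.73
tcp_pos: [0.5039, -0.0987, 0.1321]
ee_rot: [[-0.0, -0.52, -0.854], [0.0, -0.854, 0.52], [-1.0, 0.0, 0.0]]
wrist_force: [-0.5, 0.1, 0.4]
gripper_width: 0.003
```

play_rows --commands '[{"fingers":1,"tx":0.0013,"ty":0,"tz":0,"ax":0,"ay":0,"az":0},{"fingers":1,"tx":0.0013,"ty":0,"tz":0,"ax":0,"ay":0,"az":0},{"fingers":1,"tx":0.0013,"ty":0,"tz":0,"ax":0,"ay":0,"az":0}]'

```text
time_s: 4.98
tcp_pos: [0.5039, -0.0988, 0.131]
ee_rot: [[-0.0, -0.521, -0.854], [-0.0, -0.854, 0.521], [-1.0, 0.0, 0.0]]
wrist_force: [-0.4, 0.2, 0.4]
gripper_width: 0.005
```

play_rows --commands '[{"fingers":1,"tx":0.0013,"ty":0,"tz":0,"ax":0,"ay":0,"az":0},{"fingers":1,"tx":0.0013,"ty":0,"tz":0,"ax":0,"ay":0,"az":0},{"fingers":1,"tx":0.0013,"ty":0,"tz":0,"ax":0,"ay":0,"az":0}]'

```text
time_s: 5.23
tcp_pos: [0.5039, -0.0988, 0.1301]
ee_rot: [[-0.0, -0.521, -0.854], [-0.0, -0.854, 0.521], [-1.0, 0.0, 0.0]]
wrist_force: [0.4, -1.1, -1.0]
gripper_width: 0.003
```

play_rows --commands '[{"fingers":1,"tx":0.0006,"ty":0,"tz":0,"ax":0,"ay":0,"az":0},{"fingers":1,"tx":0.0006,"ty":0,"tz":0,"ax":0,"ay":0,"az":0},{"fingers":1,"tx":0.0006,"ty":0,"tz":0,"ax":0,"ay":0,"az":0}]'

```text
time_s: 5.48
tcp_pos: [0.5039, -0.0988, 0.1297]
ee_rot: [[-0.0, -0.521, -0.854], [-0.0, -0.854, 0.521], [-1.0, 0.0, 0.0]]
wrist_force: [-0.5, 0.3, -0.4]
gripper_width: 0.008
```

play_rows --commands '[{"fingers":1,"tx":0,"ty":-0.004,"tz":0,"ax":0,"ay":0,"az":0},{"fingers":1,"tx":0,"ty":-0.008,"tz":0,"ax":0,"ay":0,"az":0}]'

```text
time_s: 5.65
tcp_pos: [0.5074, -0.0936, 0.1301]
ee_rot: [[0.001, -0.52, -0.854], [-0.0, -0.854, 0.52], [-1.0, -0.0, -0.001]]
wrist_force: [-0.3, -0.4, 2.1]
gripper_width: 0.003
```

play_rows --commands '[{"fingers":1,"tx":0,"ty":-0.004,"tz":0,"ax":0,"ay":0,"az":0},{"fingers":1,"tx":0,"ty":-0.004,"tz":0,"ax":0,"ay":0,"az":0}]'

```text
time_s: 5.82
tcp_pos: [0.5096, -0.0906, 0.1304]
ee_rot: [[0.002, -0.52, -0.854], [-0.0, -0.854, 0.52], [-1.0, -0.001, -0.001]]
wrist_force: [-0.2, -0.9, 4.5]
gripper_width: 0.007
```

play_rows --commands '[{"fingers":1,"tx":0.0007,"ty":-0.004,"tz":0,"ax":0,"ay":0,"az":0},{"fingers":1,"tx":0.0007,"ty":-0.008,"tz":0,"ax":0,"ay":0,"az":0}]'

```text
time_s: 5.98
tcp_pos: [0.5127, -0.0858, 0.1302]
ee_rot: [[0.002, -0.52, -0.854], [-0.0, -0.854, 0.52], [-1.0, -0.001, -0.002]]
wrist_force: [0.4, 0.2, 6.7]
gripper_width: 0.004
```

play_rows --commands '[{"fingers":1,"tx":0,"ty":-0.004,"tz":0,"ax":0,"ay":0,"az":0},{"fingers":1,"tx":0,"ty":-0.008,"tz":0,"ax":0,"ay":0,"az":0}]'

```text
time_s: 6.15
tcp_pos: [0.516, -0.0805, 0.1302]
ee_rot: [[0.003, -0.52, -0.854], [-0.0, -0.854, 0.52], [-1.0, -0.001, -0.002]]
wrist_force: [0.9, -0.1, 4.8]
gripper_width: 0.005
```

play_rows --commands '[{"fingers":1,"tx":0,"ty":-0.004,"tz":0,"ax":0,"ay":0,"az":0},{"fingers":1,"tx":0,"ty":-0.008,"tz":0,"ax":0,"ay":0,"az":0}]'

```text
time_s: 6.32
tcp_pos: [0.5191, -0.0753, 0.1299]
ee_rot: [[0.002, -0.52, -0.854], [0.0, -0.854, 0.52], [-1.0, -0.001, -0.002]]
wrist_force: [-0.1, 0.9, 2.9]
gripper_width: 0.01
```

play_rows --commands '[{"fingers":1,"tx":0,"ty":-0.004,"tz":0,"ax":0,"ay":0,"az":0},{"fingers":1,"tx":0,"ty":-0.008,"tz":0,"ax":0,"ay":0,"az":0}]'

```text
time_s: 6.48
tcp_pos: [0.5216, -0.0702, 0.1293]
ee_rot: [[0.001, -0.52, -0.854], [0.0, -0.854, 0.52], [-1.0, -0.001, -0.001]]
wrist_force: [0.8, 0.2, 1.5]
gripper_width: 0.007
```

play_rows --commands '[{"fingers":1,"tx":-0.03,"ty":0,"tz":0,"ax":0,"ay":0,"az":0},{"fingers":1,"tx":-0.03,"ty":0,"tz":0,"ax":0,"ay":0,"az":0}]'

```text
time_s: 6.65
tcp_pos: [0.5224, -0.0703, 0.1537]
ee_rot: [[0.003, -0.52, -0.854], [-0.0, -0.854, 0.52], [-1.0, -0.002, -0.003]]
wrist_force: [-1.1, -0.8, 0.7]
gripper_width: 0.007
```

```bash
python3 - <<'E'
from go import *
ims=[shot("wrist")["image"].astype(int) for _ in range(4)]
p=shot("wrist"); u=proj(p,[.511,-.086,.105]).astype(int); print(u)
y,x=u[1],u[0]
for i in ims[1:]: print([round(np.abs(i-ims[0])[a:b,c:d].mean(),2) for a,b,c,d in[(y-25,y+20,x-35,x+35),(y-25,y+20,x+50,x+120)]])
cv2.imwrite("pics/w3.png",np.hstack([i[y-50:y+40,x-60:x+60,::-1] for i in(ims[0],ims[3])]).astype(np.uint8).repeat(3,0).repeat(3,1))
go(.4747,.122,.138,86)
E
```

```text
[341 234]
[np.float64(3.68), np.float64(0.44)]
[np.float64(5.84), np.float64(0.8)]
[np.float64(6.79), np.float64(0.98)]
at [ 0.5201 -0.0706  0.1505] ya 58.6 d mm [-45.4 192.6 -12.5] -> txyz [ 0.0169 -0.1877  0.1854] ax -0.1522 rows 4.8 3.8
F [-0.1  0.2  0.3] t 6.9 j6 48.7 w 0.01
```

View pics/w3.png

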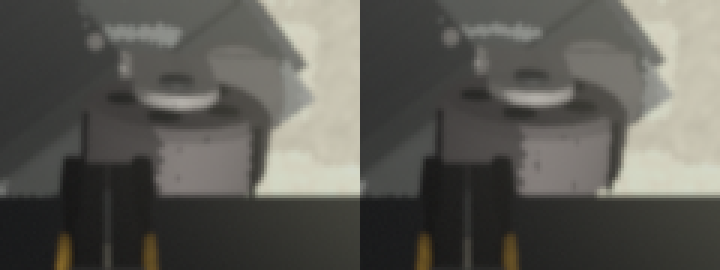

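Caster 3, at (357,217) in the top view, shows under 1 N of drag. Its tread marks keep moving between shots after release, so it runs free. On to caster 2.

play_rows --commands '[{"fingers":1,"tx":0.005,"ty":-0.1877,"tz":0.1854,"ax":-0.1522,"ay":0,"az":0},{"fingers":1,"tx":0.005,"ty":-0.1877,"tz":0.1854,"ax":-0.1522,"ay":0,"az":0},{"fingers":1,"tx":0.005,"ty":-0.1877,"tz":0.1854,"ax":-0.1522,"ay":0,"az":0},{"fingers":1,"tx":0.005,"ty":-0.1877,"tz":0.1854,"ax":-0.1522,"ay":0,"az":0},{"fingers":1,"tx":0.005,"ty":-0.1877,"tz":0.1854,"ax":-0.1522,"ay":0,"az":0}]'

```text
time_s: 7.32
tcp_pos: [0.4743, 0.124, 0.1472]
ee_rot: [[-0.001, -0.065, -0.998], [-0.0, -0.998, 0.065], [-1.0, 0.001, 0.001]]
wrist_force: [0.4, 0.5, -0.2]
gripper_width: 0.004
```

play_rows --commands '[{"fingers":1,"tx":0.011,"ty":0,"tz":0,"ax":0,"ay":0,"az":0},{"fingers":1,"tx":0.011,"ty":0,"tz":0,"ax":0,"ay":0,"az":0},{"fingers":1,"tx":0.011,"ty":0,"tz":0,"ax":0,"ay":0,"az":0},{"fingers":1,"tx":0.011,"ty":0,"tz":0,"ax":0,"ay":0,"az":0}]'

```text
time_s: 7.65
tcp_pos: [0.4755, 0.121, 0.1393]
ee_rot: [[-0.001, -0.071, -0.998], [-0.001, -0.998, 0.071], [-1.0, 0.001, 0.001]]
wrist_force: [-0.4, -0.0, 0.1]
gripper_width: 0.005
```

```bash
python3 - <<'E'
from fit import *
from go import go
go(.4747,.122,.132,86)
p=shot("wrist"); sil(p); print(best([p],1))
E
```

```text
at [0.4755 0.121  0.1393] ya 86.0 d mm [-0.8  1.  -7.3] -> txyz [ 0.0097 -0.0013  0.0012] ax -0.0003 rows 0.2 0.0
F [-0.4 -0.   0.1] t 7.65 j6 52.7 w 0.01
None
```

play_rows --commands '[{"fingers":1,"tx":0.0107,"ty":-0.004,"tz":0.001,"ax":0,"ay":0,"az":0},{"fingers":1,"tx":0.0107,"ty":-0.004,"tz":0.001,"ax":0,"ay":0,"az":0},{"fingers":1,"tx":0.0107,"ty":-0.004,"tz":0.001,"ax":0,"ay":0,"az":0}]'

```text
time_s: 8.05
tcp_pos: [0.4748, 0.1246, 0.1311]
ee_rot: [[-0.001, -0.07, -0.998], [-0.001, -0.998, 0.07], [-1.0, 0.001, 0.001]]
wrist_force: [0.2, -0.6, 0.2]
gripper_width: 0.008
```

play_rows --commands '[{"fingers":1,"tx":0.001,"ty":0,"tz":0,"ax":0,"ay":0,"az":0},{"fingers":1,"tx":0.001,"ty":0,"tz":0,"ax":0,"ay":0,"az":0},{"fingers":1,"tx":0.001,"ty":0,"tz":0,"ax":0,"ay":0,"az":0}]'

```text
time_s: 8.3
tcp_pos: [0.4751, 0.125, 0.1309]
ee_rot: [[0.0, -0.069, -0.998], [0.0, -0.998, 0.069], [-1.0, -0.0, -0.0]]
wrist_force: [0.1, -0.3, -0.1]
gripper_width: 0.001
```

play_rows --commands '[{"fingers":1,"tx":0.001,"ty":0,"tz":0,"ax":0,"ay":0,"az":0},{"fingers":1,"tx":0.001,"ty":0,"tz":0,"ax":0,"ay":0,"az":0},{"fingers":1,"tx":0.001,"ty":0,"tz":0,"ax":0,"ay":0,"az":0}]'

```text
time_s: 8.55
tcp_pos: [0.4753, 0.1252, 0.1304]
ee_rot: [[0.0, -0.069, -0.998], [0.0, -0.998, 0.069], [-1.0, -0.0, -0.0]]
wrist_force: [0.6, -0.6, 1.5]
gripper_width: 0.006
```

play_rows --commands '[{"fingers":1,"tx":0.0015,"ty":0,"tz":0,"ax":0,"ay":0,"az":0},{"fingers":1,"tx":0.0015,"ty":0,"tz":0,"ax":0,"ay":0,"az":0},{"fingers":1,"tx":0.0015,"ty":0,"tz":0,"ax":0,"ay":0,"az":0}]'

```text
time_s: 8.8
tcp_pos: [0.4754, 0.1251, 0.1295]
ee_rot: [[0.001, -0.069, -0.998], [0.0, -0.998, 0.069], [-1.0, -0.0, -0.001]]
wrist_force: [0.3, 0.3, 3.4]
gripper_width: 0.002
```

play_rows --commands '[{"fingers":1,"tx":0,"ty":-0.004,"tz":0,"ax":0,"ay":0,"az":0},{"fingers":1,"tx":0,"ty":-0.006,"tz":0,"ax":0,"ay":0,"az":0}]'

```text
time_s: 8.97
tcp_pos: [0.4755, 0.1294, 0.1294]
ee_rot: [[0.0, -0.069, -0.998], [-0.001, -0.998, 0.069], [-1.0, 0.001, -0.0]]
wrist_force: [0.1, -3.1, 5.4]
gripper_width: 0.009
```

play_rows --commands '[{"fingers":1,"tx":0.001,"ty":-0.003,"tz":0,"ax":0,"ay":0,"az":0},{"fingers":1,"tx":0.001,"ty":-0.006,"tz":0,"ax":0,"ay":0,"az":0}]'

```text
time_s: 9.13
tcp_pos: [0.476, 0.1335, 0.1292]
ee_rot: [[0.0, -0.068, -0.998], [-0.002, -0.998, 0.068], [-1.0, 0.002, -0.0]]
wrist_force: [-1.3, -4.2, 10.1]
gripper_width: 0.005
```

play_rows --commands '[{"fingers":1,"tx":0,"ty":-0.003,"tz":0,"ax":0,"ay":0,"az":0},{"fingers":1,"tx":0,"ty":-0.006,"tz":0,"ax":0,"ay":0,"az":0}]'

```text
time_s: 9.3
tcp_pos: [0.4764, 0.1384, 0.1295]
ee_rot: [[0.001, -0.068, -0.998], [-0.001, -0.998, 0.068], [-1.0, 0.001, -0.001]]
wrist_force: [-2.0, -3.8, 11.1]
gripper_width: 0.006
```

play_rows --commands '[{"fingers":1,"tx":0.0005,"ty":-0.003,"tz":0,"ax":0,"ay":0,"az":0},{"fingers":1,"tx":0.0005,"ty":-0.006,"tz":0,"ax":0,"ay":0,"az":0}]'

```text
time_s: 9.47
tcp_pos: [0.4767, 0.143, 0.1293]
ee_rot: [[0.001, -0.068, -0.998], [-0.001, -0.998, 0.068], [-1.0, 0.001, -0.001]]
wrist_force: [-2.2, -1.7, 11.5]
gripper_width: 0.001
```

play_rows --commands '[{"fingers":1,"tx":0.001,"ty":-0.003,"tz":0,"ax":0,"ay":0,"az":0},{"fingers":1,"tx":0.001,"ty":-0.006,"tz":0,"ax":0,"ay":0,"az":0}]'

```text
time_s: 9.63
tcp_pos: [0.4772, 0.1478, 0.1289]
ee_rot: [[0.002, -0.068, -0.998], [-0.0, -0.998, 0.068], [-1.0, 0.0, -0.002]]
wrist_force: [-3.1, -1.5, 12.5]
gripper_width: 0.006
```

play_rows --commands '[{"fingers":1,"tx":0.001,"ty":-0.003,"tz":0,"ax":0,"ay":0,"az":0},{"fingers":1,"tx":0.001,"ty":-0.006,"tz":0,"ax":0,"ay":0,"az":0}]'

```text
time_s: 9.8
tcp_pos: [0.4778, 0.1528, 0.1282]
ee_rot: [[0.002, -0.068, -0.998], [0.001, -0.998, 0.068], [-1.0, -0.001, -0.002]]
wrist_force: [-3.1, 0.5, 13.0]
gripper_width: 0.007
```

play_rows --commands '[{"fingers":1,"tx":-0.03,"ty":0,"tz":0,"ax":0,"ay":0,"az":0},{"fingers":1,"tx":-0.08,"ty":0,"tz":0.08,"ax":0,"ay":0,"az":0},{"fingers":1,"tx":-0.08,"ty":0,"tz":0.08,"ax":0,"ay":0,"az":0},{"fingers":1,"tx":-0.08,"ty":0,"tz":0.08,"ax":0,"ay":0,"az":0}]'

```text
time_s: 10.13
tcp_pos: [0.4148, 0.1564, 0.1886]
ee_rot: [[0.002, -0.068, -0.998], [0.003, -0.998, 0.068], [-1.0, -0.003, -0.002]]
wrist_force: [-0.1, 0.1, -1.5]
gripper_width: 0.004
```

```bash
python3 - <<'E'
from fit import *
from go import go
go(.4747,.124,.137,86)
p=shot("wrist"); sil(p); q=shot("scene"); sil(q); t=shot("top"); sil(t)
for k in(1,0): print(best([p],k),best([q,t,p],k))
u=proj(p,[.475,.13,.09]).astype(int); print(u); y,x=max(u[1],70),max(u[0],90)
a=p["image"][y-70:y+70,x-90:x+90]; u=proj(q,[.475,.13,.09]).astype(int); b=q["image"][u[1]-35:u[1]+35,u[0]-45:u[0]+45]
cv2.imwrite("pics/w4.png",np.hstack([cv2.resize(a,(400,311)),cv2.resize(b,(400,311))])[:,:,::-1])
E
```

```text
at [0.4148 0.1564 0.1886] ya 86.1 d mm [ 59.9 -32.4 -51.6] -> txyz [ 0.0688  0.038  -0.0825] ax 0.0006 rows 2.0 0.0
F [-0.1  0.1 -1.5] t 10.1333 j6 44.4 w 0.0
([0.4747, 0.1141], np.float64(89.5), 'wheel', [0.4749, 0.1341], 'iou', np.float64(0.9), 1) ([0.4744, 0.1141], np.float64(87.7), 'wheel', [0.4752, 0.1341], 'iou', np.float64(0.61), 3)
None ([0.6246, 0.1313], np.float64(189.8), 'wheel', [0.6049, 0.1279], 'iou', np.float64(0.81), 2)
[343 142]
```

View pics/w4.png

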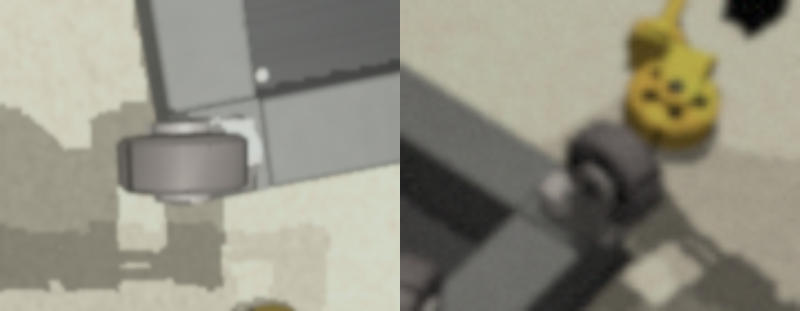

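play_rows --commands '[{"fingers":1,"tx":0.05,"ty":0.038,"tz":-0.0825,"ax":-0.011,"ay":0,"az":0},{"fingers":1,"tx":0.05,"ty":0.038,"tz":-0.0825,"ax":-0.011,"ay":0,"az":0},{"fingers":1,"tx":0.0688,"ty":0.038,"tz":-0.0825,"ax":-0.011,"ay":0,"az":0},{"fingers":1,"tx":0.0688,"ty":0.038,"tz":-0.0825,"ax":-0.011,"ay":0,"az":0},{"fingers":1,"tx":0.0688,"ty":0.038,"tz":-0.0825,"ax":-0.011,"ay":0,"az":0}]'

```text
time_s: 11.0
tcp_pos: [0.4765, 0.1228, 0.1338]
ee_rot: [[-0.003, -0.036, -0.999], [-0.002, -0.999, 0.036], [-1.0, 0.002, 0.003]]
wrist_force: [-0.5, -0.2, 0.7]
gripper_width: 0.005
```

play_rows --commands '[{"fingers":1,"tx":0.0085,"ty":0,"tz":0,"ax":0,"ay":0,"az":0},{"fingers":1,"tx":0.0085,"ty":0,"tz":0,"ax":0,"ay":0,"az":0},{"fingers":1,"tx":0.0085,"ty":0,"tz":0,"ax":0,"ay":0,"az":0}]'

```text
time_s: 11.25
tcp_pos: [0.4775, 0.1242, 0.1298]
ee_rot: [[0.003, -0.033, -0.999], [0.001, -0.999, 0.033], [-1.0, -0.001, -0.003]]
wrist_force: [0.2, -0.7, 2.2]
gripper_width: 0.004
```

play_rows --commands '[{"fingers":1,"tx":0.0013,"ty":0,"tz":0,"ax":0,"ay":0,"az":0},{"fingers":1,"tx":0.0013,"ty":0,"tz":0,"ax":0,"ay":0,"az":0},{"fingers":1,"tx":0.0013,"ty":0,"tz":0,"ax":0,"ay":0,"az":0}]'

```text
time_s: 11.5
tcp_pos: [0.4775, 0.1239, 0.1289]
ee_rot: [[0.003, -0.033, -0.999], [0.001, -0.999, 0.033], [-1.0, -0.001, -0.003]]
wrist_force: [1.1, -0.7, 5.8]
gripper_width: 0.008
```

play_rows --commands '[{"fingers":1,"tx":0.0008,"ty":-0.003,"tz":0,"ax":0,"ay":0,"az":0},{"fingers":1,"tx":0.0008,"ty":-0.006,"tz":0,"ax":0,"ay":0,"az":0}]'

```text
time_s: 11.67
tcp_pos: [0.4777, 0.1279, 0.1286]
ee_rot: [[0.003, -0.033, -0.999], [-0.0, -0.999, 0.033], [-1.0, 0.0, -0.003]]
wrist_force: [0.7, -3.8, 9.0]
gripper_width: 0.009
```

play_rows --commands '[{"fingers":1,"tx":0,"ty":-0.003,"tz":0,"ax":0,"ay":0,"az":0},{"fingers":1,"tx":0,"ty":-0.006,"tz":0,"ax":0,"ay":0,"az":0}]'

```text
time_s: 11.83
tcp_pos: [0.4779, 0.1321, 0.1289]
ee_rot: [[0.002, -0.033, -0.999], [-0.001, -0.999, 0.033], [-1.0, 0.001, -0.002]]
wrist_force: [-1.0, -4.8, 10.6]
gripper_width: 0.003
```

play_rows --commands '[{"fingers":1,"tx":0,"ty":-0.003,"tz":0,"ax":0,"ay":0,"az":0},{"fingers":1,"tx":0,"ty":-0.006,"tz":0,"ax":0,"ay":0,"az":0}]'

```text
time_s: 12.0
tcp_pos: [0.4782, 0.1369, 0.1293]
ee_rot: [[0.003, -0.033, -0.999], [-0.0, -0.999, 0.033], [-1.0, 0.0, -0.003]]
wrist_force: [-1.2, -3.0, 11.2]
gripper_width: 0.003
```

play_rows --commands '[{"fingers":1,"tx":0,"ty":-0.003,"tz":0,"ax":0,"ay":0,"az":0},{"fingers":1,"tx":0,"ty":-0.006,"tz":0,"ax":0,"ay":0,"az":0}]'

```text
time_s: 12.17
tcp_pos: [0.4783, 0.1417, 0.1294]
ee_rot: [[0.003, -0.033, -0.999], [0.0, -0.999, 0.033], [-1.0, -0.0, -0.003]]
wrist_force: [-1.8, -2.2, 11.6]
gripper_width: 0.007
```

play_rows --commands '[{"fingers":1,"tx":0.0,"ty":-0.003,"tz":0,"ax":0,"ay":0,"az":0},{"fingers":1,"tx":0.0,"ty":-0.006,"tz":0,"ax":0,"ay":0,"az":0}]'

```text
time_s: 12.33
tcp_pos: [0.4785, 0.1462, 0.1293]
ee_rot: [[0.003, -0.033, -0.999], [0.0, -0.999, 0.033], [-1.0, -0.001, -0.003]]
wrist_force: [-1.9, -2.5, 11.0]
gripper_width: -0.001
```

play_rows --commands '[{"fingers":1,"tx":-0.04,"ty":0,"tz":0,"ax":0,"ay":0,"az":0},{"fingers":1,"tx":-0.04,"ty":0,"tz":0,"ax":0,"ay":0,"az":0}]'

```text
time_s: 12.5
tcp_pos: [0.4797, 0.1474, 0.1612]
ee_rot: [[0.007, -0.033, -0.999], [0.004, -0.999, 0.033], [-1.0, -0.004, -0.007]]
wrist_force: [0.6, 1.6, 0.2]
gripper_width: 0.009
```

```bash
python3 - <<'E'
from go import *
u=np.array([np.cos(np.deg2rad(197)),np.sin(np.deg2rad(197))]); w=np.array([.605,.127]); go(*(w-.012*u),.145,197)
E
```

```text
at [0.4797 0.1474 0.1612] ya 88.1 d mm [136.8 -16.9 -16.2] -> txyz [ 0.0229  0.0166 -0.1828] ax 0.3951 rows 3.3 9.9
F [0.6 1.6 0.2] t 12.5 j6 52.4 w 0.01
```

play_rows --commands '[{"fingers":1,"tx":0.015,"ty":0.0166,"tz":-0.1828,"ax":0.198,"ay":0,"az":0},{"fingers":1,"tx":0.015,"ty":0.0166,"tz":-0.1828,"ax":0.198,"ay":0,"az":0},{"fingers":1,"tx":0.015,"ty":0.0166,"tz":-0.1828,"ax":0.198,"ay":0,"az":0},{"fingers":1,"tx":0.015,"ty":0.0166,"tz":-0.1828,"ax":0.198,"ay":0,"az":0},{"fingers":1,"tx":0.015,"ty":0.0166,"tz":-0.1828,"ax":0.198,"ay":0,"az":0}]'

```text
time_s: 12.92
tcp_pos: [0.6168, 0.1283, 0.1441]
ee_rot: [[-0.0, -0.617, -0.787], [-0.0, -0.787, 0.617], [-1.0, 0.0, 0.0]]
wrist_force: [-0.2, -0.6, -0.8]
gripper_width: 0.003
```

play_rows --commands '[{"fingers":1,"tx":0.007,"ty":0,"tz":0,"ax":0.197,"ay":0,"az":0},{"fingers":1,"tx":0.007,"ty":0,"tz":0,"ax":0.197,"ay":0,"az":0},{"fingers":1,"tx":0.007,"ty":0,"tz":0,"ax":0.197,"ay":0,"az":0},{"fingers":1,"tx":0.007,"ty":0,"tz":0,"ax":0.197,"ay":0,"az":0},{"fingers":1,"tx":0.007,"ty":0,"tz":0,"ax":0.197,"ay":0,"az":0}]'

```text
time_s: 13.33
tcp_pos: [0.6137, 0.1291, 0.1402]
ee_rot: [[-0.001, -0.958, -0.285], [0.0, -0.285, 0.958], [-1.0, 0.0, 0.0]]
wrist_force: [0.3, 0.1, 0.2]
gripper_width: 0.005
```

```bash
python3 - <<'E'
from fit import *
from go import *
ps=[shot(n) for n in("top","scene","wrist")]
for p in ps: sil(p)
for q in ps: print(best([q],0))
u=np.array([np.cos(np.deg2rad(197)),np.sin(np.deg2rad(197))]); w=np.array([.605,.127]); go(*(w-.011*u),.132,197)
E
```

```text
([0.6226, 0.1309], np.float64(194.6), 'wheel', [0.6032, 0.1258], 'iou', np.float64(0.42), 1)
([0.6223, 0.1301], np.float64(56.8), 'wheel', [0.6332, 0.1468], 'iou', np.float64(0.59), 1)
([0.6241, 0.1311], np.float64(201.6), 'wheel', [0.6055, 0.1238], 'iou', np.float64(0.69), 1)
at [0.6142 0.1288 0.1404] ya 17.0 d mm [ 1.3  1.4 -8.4] -> txyz [ 0.0112 -0.0023  0.0013] ax -0.0002 rows 0.2 0.0
F [ 0.  -0.1 -0.5] t 13.7833 j6 -9.6 w 0.01
```

play_rows --commands '[{"fingers":1,"tx":0.0115,"ty":0,"tz":0.001,"ax":0,"ay":0,"az":0},{"fingers":1,"tx":0.0115,"ty":0,"tz":0.001,"ax":0,"ay":0,"az":0},{"fingers":1,"tx":0.0115,"ty":0,"tz":0.001,"ax":0,"ay":0,"az":0}]'

```text
time_s: 14.03
tcp_pos: [0.6138, 0.1294, 0.1311]
ee_rot: [[-0.001, -0.957, -0.291], [-0.0, -0.291, 0.957], [-1.0, 0.001, -0.0]]
wrist_force: [0.8, 0.8, 0.9]
gripper_width: 0.006
```

play_rows --commands '[{"fingers":1,"tx":0.0013,"ty":0,"tz":0,"ax":0,"ay":0,"az":0},{"fingers":1,"tx":0.0013,"ty":0,"tz":0,"ax":0,"ay":0,"az":0},{"fingers":1,"tx":0.0013,"ty":0,"tz":0,"ax":0,"ay":0,"az":0}]'

```text
time_s: 14.28
tcp_pos: [0.6141, 0.1295, 0.1308]
ee_rot: [[0.0, -0.957, -0.291], [-0.0, -0.291, 0.957], [-1.0, -0.0, -0.0]]
wrist_force: [0.5, -0.3, 0.2]
gripper_width: 0.003
```

play_rows --commands '[{"fingers":1,"tx":0.001,"ty":0,"tz":0,"ax":0,"ay":0,"az":0},{"fingers":1,"tx":0.001,"ty":0,"tz":0,"ax":0,"ay":0,"az":0},{"fingers":1,"tx":0.001,"ty":0,"tz":0,"ax":0,"ay":0,"az":0}]'

```text
time_s: 14.53
tcp_pos: [0.6142, 0.1295, 0.1303]
ee_rot: [[0.001, -0.957, -0.291], [0.0, -0.291, 0.957], [-1.0, -0.001, -0.0]]
wrist_force: [-0.4, -0.1, 1.2]
gripper_width: 0.01
```

play_rows --commands '[{"fingers":1,"tx":0.0013,"ty":0,"tz":0,"ax":0,"ay":0,"az":0},{"fingers":1,"tx":0.0013,"ty":0,"tz":0,"ax":0,"ay":0,"az":0},{"fingers":1,"tx":0.0013,"ty":0,"tz":0,"ax":0,"ay":0,"az":0}]'

```text
time_s: 14.78
tcp_pos: [0.6145, 0.1296, 0.1296]
ee_rot: [[0.001, -0.957, -0.291], [0.0, -0.291, 0.957], [-1.0, -0.001, -0.0]]
wrist_force: [0.8, 0.2, 2.7]
gripper_width: 0.006
```

play_rows --commands '[{"fingers":1,"tx":0.0003,"ty":0.003,"tz":0,"ax":0,"ay":0,"az":0},{"fingers":1,"tx":0.0003,"ty":0.006,"tz":0,"ax":0,"ay":0,"az":0}]'

```text
time_s: 14.95
tcp_pos: [0.6109, 0.1285, 0.1298]
ee_rot: [[0.004, -0.957, -0.291], [0.001, -0.291, 0.957], [-1.0, -0.004, -0.0]]
wrist_force: [1.9, 0.7, 5.2]
gripper_width: 0.002
```

play_rows --commands '[{"fingers":1,"tx":0.0003,"ty":0.003,"tz":0,"ax":0,"ay":0,"az":0},{"fingers":1,"tx":0.0003,"ty":0.006,"tz":0,"ax":0,"ay":0,"az":0}]'

```text
time_s: 15.12
tcp_pos: [0.6074, 0.1274, 0.1303]
ee_rot: [[0.006, -0.956, -0.292], [0.002, -0.292, 0.956], [-1.0, -0.006, -0.0]]
wrist_force: [2.6, 0.7, 7.2]
gripper_width: 0.001
```

play_rows --commands '[{"fingers":1,"tx":0.001,"ty":0.003,"tz":0,"ax":0,"ay":0,"az":0},{"fingers":1,"tx":0.001,"ty":0.006,"tz":0,"ax":0,"ay":0,"az":0}]'

```text
time_s: 15.28
tcp_pos: [0.6032, 0.1259, 0.13]
ee_rot: [[0.006, -0.956, -0.292], [0.001, -0.292, 0.956], [-1.0, -0.006, -0.001]]
wrist_force: [2.7, -0.3, 8.6]
gripper_width: 0.002
```

play_rows --commands '[{"fingers":1,"tx":0,"ty":0.003,"tz":0,"ax":0,"ay":0,"az":0},{"fingers":1,"tx":0,"ty":0.006,"tz":0,"ax":0,"ay":0,"az":0}]'

```text
time_s: 15.45
tcp_pos: [0.5989, 0.1245, 0.1301]
ee_rot: [[0.006, -0.956, -0.292], [0.001, -0.292, 0.956], [-1.0, -0.006, -0.001]]
wrist_force: [3.7, -1.5, 8.9]
gripper_width: 0.009
```

play_rows --commands '[{"fingers":1,"tx":0,"ty":0.003,"tz":0,"ax":0,"ay":0,"az":0},{"fingers":1,"tx":0,"ty":0.006,"tz":0,"ax":0,"ay":0,"az":0}]'

```text
time_s: 15.62
tcp_pos: [0.5943, 0.123, 0.13]
ee_rot: [[0.006, -0.956, -0.292], [0.001, -0.292, 0.956], [-1.0, -0.006, -0.001]]
wrist_force: [1.5, -0.9, 7.2]
gripper_width: 0.004
```

play_rows --commands '[{"fingers":1,"tx":0,"ty":0.003,"tz":0,"ax":0,"ay":0,"az":0},{"fingers":1,"tx":0,"ty":0.006,"tz":0,"ax":0,"ay":0,"az":0}]'

```text
time_s: 15.78
tcp_pos: [0.5891, 0.1214, 0.1292]
ee_rot: [[0.003, -0.957, -0.291], [0.0, -0.291, 0.957], [-1.0, -0.003, -0.001]]
wrist_force: [0.6, -1.9, 8.2]
gripper_width: 0.011
```

play_rows --commands '[{"fingers":1,"tx":-0.03,"ty":0,"tz":0,"ax":0,"ay":0,"az":0},{"fingers":1,"tx":-0.03,"ty":0,"tz":0,"ax":0,"ay":0,"az":0}]'

```text
time_s: 15.95
tcp_pos: [0.5888, 0.1217, 0.1528]
ee_rot: [[0.003, -0.957, -0.291], [0.001, -0.291, 0.957], [-1.0, -0.003, -0.0]]
wrist_force: [0.6, 0.8, 1.1]
gripper_width: 0.003
```

```bash
python3 - <<'E'
from go import *
ps=[shot("wrist") for _ in range(4)]; ims=[p["image"].astype(int) for p in ps]
u=proj(ps[0],[.605,.1265,.1]).astype(int); print(u); y,x=u[1],u[0]
for i in ims[1:]: print([round(np.abs(i-ims[0])[a:b,c:d].mean(),2) for a,b,c,d in[(y-25,y+20,x-35,x+35),(y-25,y+20,x+50,x+120)]])
cv2.imwrite("pics/w5.png",np.hstack([i[max(y-50,0):y+40,x-60:x+60,::-1] for i in(ims[0],ims[3])]).astype(np.uint8).repeat(3,0).repeat(3,1))
go(.605+.01*.957,.1265+.01*.291,.137,197)
E
```

```text
[293 231]
[np.float64(3.06), np.float64(1.58)]
[np.float64(5.64), np.float64(2.97)]
[np.float64(7.41), np.float64(3.53)]
at [0.587  0.1212 0.149 ] ya 16.9 d mm [ 27.6   8.2 -12. ] -> txyz [ 0.0159 -0.0384 -0.0003] ax -0.0007 rows 0.7 0.0
F [-0.1 -0.2 -0.6] t 16.15 j6 -10.2 w 0.01
```

View pics/w5.png

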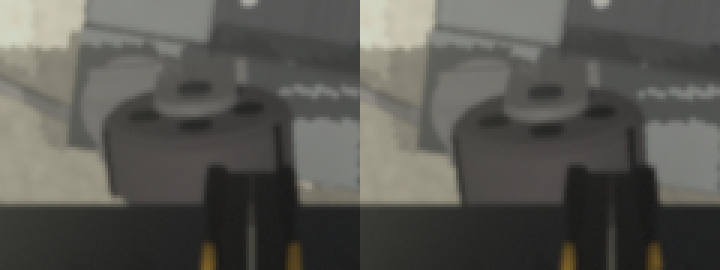

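Caster 1 binds: about 3–4 N of drag, and the wheel holes sit at the same offsets from the hub in both shots, so it stopped dead. I'm making a second stroke on it so the turned angle is certain.

play_rows --commands '[{"fingers":1,"tx":0.005,"ty":-0.0384,"tz":0,"ax":0,"ay":0,"az":0},{"fingers":1,"tx":0.0159,"ty":-0.0384,"tz":0,"ax":0,"ay":0,"az":0},{"fingers":1,"tx":0.0159,"ty":-0.0384,"tz":0,"ax":0,"ay":0,"az":0},{"fingers":1,"tx":0.024,"ty":-0.0384,"tz":0,"ax":0,"ay":0,"az":0},{"fingers":1,"tx":0.024,"ty":-0.0384,"tz":0,"ax":0,"ay":0,"az":0}]'

```text
time_s: 16.57
tcp_pos: [0.6145, 0.1295, 0.1306]
ee_rot: [[-0.003, -0.957, -0.291], [-0.001, -0.291, 0.957], [-1.0, 0.003, -0.0]]
wrist_force: [-0.4, -0.3, -0.3]
gripper_width: 0.002
```

play_rows --commands '[{"fingers":1,"tx":0.002,"ty":0,"tz":0,"ax":0,"ay":0,"az":0},{"fingers":1,"tx":0.002,"ty":0,"tz":0,"ax":0,"ay":0,"az":0},{"fingers":1,"tx":0.002,"ty":0,"tz":0,"ax":0,"ay":0,"az":0}]'

```text
time_s: 16.82
tcp_pos: [0.6155, 0.1299, 0.1311]
ee_rot: [[0.0, -0.957, -0.291], [0.0, -0.291, 0.957], [-1.0, -0.0, 0.0]]
wrist_force: [-0.1, -1.9, 0.4]
gripper_width: 0.001
```

play_rows --commands '[{"fingers":1,"tx":0.0015,"ty":0,"tz":0,"ax":0,"ay":0,"az":0},{"fingers":1,"tx":0.0015,"ty":0,"tz":0,"ax":0,"ay":0,"az":0},{"fingers":1,"tx":0.0015,"ty":0,"tz":0,"ax":0,"ay":0,"az":0}]'

```text
time_s: 17.07
tcp_pos: [0.6159, 0.13, 0.1301]
ee_rot: [[0.001, -0.957, -0.291], [0.0, -0.291, 0.957], [-1.0, -0.001, -0.0]]
wrist_force: [1.0, 0.3, 1.4]
gripper_width: 0.007
```

play_rows --commands '[{"fingers":1,"tx":0.002,"ty":0.003,"tz":0,"ax":0,"ay":0,"az":0},{"fingers":1,"tx":0.002,"ty":0.006,"tz":0,"ax":0,"ay":0,"az":0}]'

```text
time_s: 17.23
tcp_pos: [0.6135, 0.1293, 0.1298]
ee_rot: [[0.006, -0.956, -0.292], [0.001, -0.292, 0.956], [-1.0, -0.006, -0.0]]
wrist_force: [2.5, 0.5, 5.0]
gripper_width: 0.007
```

play_rows --commands '[{"fingers":1,"tx":0.001,"ty":0.003,"tz":0,"ax":0,"ay":0,"az":0},{"fingers":1,"tx":0.001,"ty":0.006,"tz":0,"ax":0,"ay":0,"az":0}]'

```text
time_s: 17.4
tcp_pos: [0.6097, 0.128, 0.1298]
ee_rot: [[0.007, -0.956, -0.292], [0.002, -0.292, 0.956], [-1.0, -0.008, -0.0]]
wrist_force: [4.7, 0.5, 6.8]
gripper_width: 0.004
```

play_rows --commands '[{"fingers":1,"tx":0.0005,"ty":0.003,"tz":0,"ax":0,"ay":0,"az":0},{"fingers":1,"tx":0.0005,"ty":0.006,"tz":0,"ax":0,"ay":0,"az":0}]'

```text
time_s: 17.57
tcp_pos: [0.6055, 0.1266, 0.13]
ee_rot: [[0.008, -0.956, -0.292], [0.001, -0.292, 0.956], [-1.0, -0.008, -0.001]]
wrist_force: [3.1, -1.5, 8.3]
gripper_width: 0.005
```

play_rows --commands '[{"fingers":1,"tx":0,"ty":0.003,"tz":0,"ax":0,"ay":0,"az":0},{"fingers":1,"tx":0,"ty":0.006,"tz":0,"ax":0,"ay":0,"az":0}]'

```text
time_s: 17.73
tcp_pos: [0.6009, 0.125, 0.13]
ee_rot: [[0.007, -0.956, -0.292], [0.001, -0.292, 0.956], [-1.0, -0.007, -0.001]]
wrist_force: [2.9, -1.5, 9.1]
gripper_width: 0.004
```

play_rows --commands '[{"fingers":1,"tx":0,"ty":0.003,"tz":0,"ax":0,"ay":0,"az":0},{"fingers":1,"tx":0,"ty":0.006,"tz":0,"ax":0,"ay":0,"az":0}]'

```text
time_s: 17.9
tcp_pos: [0.5965, 0.1236, 0.13]
ee_rot: [[0.007, -0.956, -0.292], [0.001, -0.292, 0.956], [-1.0, -0.007, -0.001]]
wrist_force: [3.3, -2.0, 8.8]
gripper_width: -0.0
```

play_rows --commands '[{"fingers":1,"tx":-0.055,"ty":0,"tz":0,"ax":0,"ay":0,"az":0},{"fingers":-0.1,"tx":-0.055,"ty":0,"tz":0.08,"ax":0,"ay":0,"az":0},{"fingers":-0.1,"tx":-0.055,"ty":0,"tz":0.08,"ax":0,"ay":0,"az":0},{"fingers":-0.1,"tx":-0.055,"ty":0,"tz":0.08,"ax":0,"ay":0,"az":0}]'

```text
time_s: 18.23
tcp_pos: [0.575, 0.1831, 0.1683]
ee_rot: [[-0.001, -0.956, -0.293], [0.001, -0.293, 0.956], [-1.0, 0.001, 0.001]]
wrist_force: [-0.2, -0.8, -1.1]
gripper_width: 0.153
```

```bash
python3 - <<'E'
from fit import *
from go import *
ps=[shot(n) for n in("top","scene","wrist")]
for p in ps: sil(p)
for k in (0,2):
  for q in ps: print(k,best([q],k))
go(.605,.1265,.16,107)
E
```

```text
0 ([0.6236, 0.1326], np.float64(199.9), 'wheel', [0.6048, 0.1258], 'iou', np.float64(0.9), 1)
0 ([0.6207, 0.1296], np.float64(63.0), 'wheel', [0.6298, 0.1474], 'iou', np.float64(0.63), 1)
0 ([0.6227, 0.1322], np.float64(193.4), 'wheel', [0.6033, 0.1275], 'iou', np.float64(0.89), 1)
2 ([0.4989, -0.1042], np.float64(56.7), 'wheel', [0.5098, -0.0874], 'iou', np.float64(0.92), 1)
2 ([0.5011, -0.1037], np.float64(56.1), 'wheel', [0.5122, -0.087], 'iou', np.float64(0.73), 1)
2 None
at [0.5768 0.1801 0.1681] ya 16.9 d mm [ 28.2 -53.6  -8.1] -> txyz [ 0.0108 -0.0153 -0.0793] ax 0.4992 rows 1.5 12.5
F [ 0.6 -0.5  0.2] t 18.6833 j6 -15.8 w 0.52
```

play_rows --commands '[{"fingers":-0.1,"tx":0,"ty":-0.0153,"tz":-0.0793,"ax":-0.195,"ay":0,"az":0},{"fingers":-0.1,"tx":0,"ty":-0.0153,"tz":-0.0793,"ax":-0.195,"ay":0,"az":0},{"fingers":-0.1,"tx":0,"ty":-0.0153,"tz":-0.0793,"ax":-0.195,"ay":0,"az":0},{"fingers":-0.1,"tx":0,"ty":-0.0153,"tz":-0.0793,"ax":-0.195,"ay":0,"az":0},{"fingers":-0.1,"tx":0,"ty":-0.0153,"tz":-0.0793,"ax":-0.195,"ay":0,"az":0}]'

```text
time_s: 19.1
tcp_pos: [0.6053, 0.1261, 0.1681]
ee_rot: [[-0.0, -0.612, -0.791], [-0.0, -0.791, 0.612], [-1.0, 0.0, 0.0]]
wrist_force: [-0.0, 1.3, 0.2]
gripper_width: 0.55
```

play_rows --commands '[{"fingers":-0.1,"tx":0,"ty":0,"tz":0,"ax":-0.195,"ay":0,"az":0},{"fingers":-0.1,"tx":0,"ty":0,"tz":0,"ax":-0.195,"ay":0,"az":0},{"fingers":-0.1,"tx":0,"ty":0,"tz":0,"ax":-0.195,"ay":0,"az":0},{"fingers":-0.1,"tx":0,"ty":0,"tz":0,"ax":-0.195,"ay":0,"az":0},{"fingers":-0.1,"tx":0,"ty":0,"tz":0,"ax":-0.195,"ay":0,"az":0}]'

```text
time_s: 19.52
tcp_pos: [0.6051, 0.1268, 0.1682]
ee_rot: [[-0.0, -0.045, -0.999], [-0.0, -0.999, 0.045], [-1.0, 0.0, 0.0]]
wrist_force: [-0.1, 0.8, -0.2]
gripper_width: 0.548
```

play_rows --commands '[{"fingers":-0.1,"tx":0.02,"ty":0,"tz":0,"ax":-0.11,"ay":0,"az":0},{"fingers":-0.1,"tx":0.02,"ty":0,"tz":0,"ax":-0.11,"ay":0,"az":0},{"fingers":-0.1,"tx":0.02,"ty":0,"tz":0,"ax":-0.11,"ay":0,"az":0},{"fingers":-0.1,"tx":0.02,"ty":0,"tz":0,"ax":-0.11,"ay":0,"az":0},{"fingers":-0.1,"tx":0.02,"ty":0,"tz":0,"ax":-0.11,"ay":0,"az":0}]'

```text
time_s: 19.93
tcp_pos: [0.6051, 0.1269, 0.1533]
ee_rot: [[-0.0, 0.288, -0.958], [-0.0, -0.958, -0.288], [-1.0, 0.0, 0.0]]
wrist_force: [1.0, -0.5, -0.4]
gripper_width: 0.549
```

```bash
python3 - <<'E'
from go import *
go(.6045,.1267,.088,107)
p=shot("wrist"); im=p["image"].copy()
for X in ([.6045,.1267,.112],): cv2.drawMarker(im,tuple(int(v) for v in proj(p,X)),(255,0,0),0,8)
cv2.imwrite("pics/w6.png",im[130:370,160:480][:,:,::-1].repeat(2,0).repeat(2,1))
E
```

```text
at [0.6051 0.1269 0.1533] ya 106.7 d mm [ -0.6  -0.2 -65.3] -> txyz [0.087  0.0001 0.0009] ax -0.0015 rows 1.6 0.0
F [ 1.  -0.5 -0.4] t 19.9333 j6 79.9 w 0.55
```

View pics/w6.png

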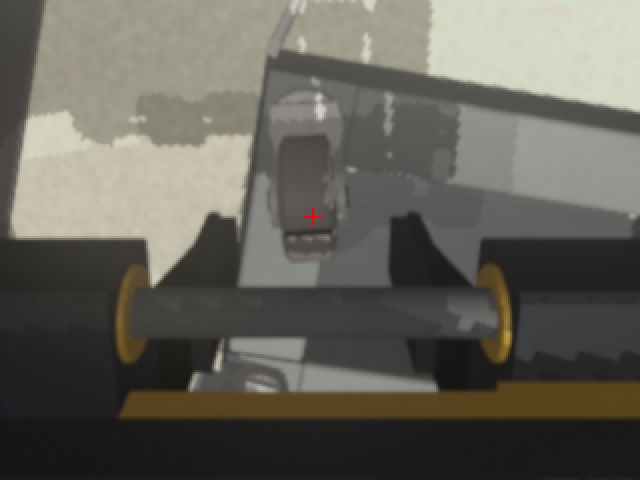

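play_rows --commands '[{"fingers":-0.1,"tx":0.045,"ty":-0.0015,"tz":0.001,"ax":0,"ay":0,"az":0},{"fingers":-0.1,"tx":0.07,"ty":-0.0015,"tz":0.001,"ax":0,"ay":0,"az":0},{"fingers":-0.1,"tx":0.087,"ty":-0.0015,"tz":0.001,"ax":0,"ay":0,"az":0},{"fingers":-0.1,"tx":0.087,"ty":-0.0015,"tz":0.001,"ax":0,"ay":0,"az":0}]'

```text
time_s: 20.32
tcp_pos: [0.602, 0.1272, 0.0849]
ee_rot: [[-0.006, 0.289, -0.957], [-0.002, -0.957, -0.289], [-1.0, 0.0, 0.006]]
wrist_force: [-0.9, -1.2, -0.4]
gripper_width: 0.55
```

play_rows --commands '[{"fingers":1,"tx":0,"ty":0,"tz":0,"ax":0,"ay":0,"az":0},{"fingers":1,"tx":0,"ty":0,"tz":0,"ax":0,"ay":0,"az":0},{"fingers":1,"tx":0,"ty":0,"tz":0,"ax":0,"ay":0,"az":0},{"fingers":1,"tx":0,"ty":0,"tz":0,"ax":0,"ay":0,"az":0},{"fingers":1,"tx":0,"ty":0,"tz":0,"ax":0,"ay":0,"az":0}]'

```text
time_s: 20.73
tcp_pos: [0.6048, 0.1285, 0.0895]
ee_rot: [[0.003, 0.291, -0.957], [0.001, -0.957, -0.291], [-1.0, -0.0, -0.003]]
wrist_force: [-0.9, 1.0, 2.9]
gripper_width: 0.336
```

play_rows --commands '[{"fingers":1,"tx":-0.015,"ty":0,"tz":0,"ax":0,"ay":0,"az":0},{"fingers":1,"tx":-0.04,"ty":0,"tz":0,"ax":0,"ay":0,"az":0},{"fingers":1,"tx":-0.08,"ty":0,"tz":0,"ax":0,"ay":0,"az":0},{"fingers":1,"tx":-0.1333,"ty":0,"tz":0,"ax":0,"ay":0,"az":0},{"fingers":1,"tx":-0.1333,"ty":0,"tz":0,"ax":0,"ay":0,"az":0}]'

```text
time_s: 21.15
tcp_pos: [0.6081, 0.129, 0.1974]
ee_rot: [[0.015, 0.292, -0.956], [0.004, -0.956, -0.292], [-1.0, 0.001, -0.015]]
wrist_force: [2.0, 1.0, -0.1]
gripper_width: 0.336
```

```bash
python3 - <<'E'
from go import *
go(.50,.34,.19)
t=shot("top");q=shot("scene")
for z in (.05,.1,.15,.2,.3):
    print(z,[np.round(ray(t,u,z)[:2],3).tolist() for u in((150,76),(160,157),(172,160))],np.round(ray(q,(437,318),z)[:2],3),np.round(ray(q,(385,395),z)[:2],3))
E
```

```text
at [0.6081 0.129  0.1974] ya 107.0 d mm [-108.1  211.    -7.4] -> txyz [ 0.0088 -0.3111  0.0557] ax 0.0 rows 5.7 0.0
F [ 2.   1.  -0.1] t 21.15 j6 79.9 w 0.34
0.05 [[0.847, 0.423], [0.648, 0.385], [0.641, 0.356]] [0.59  0.355] [0.761 0.385]
0.1 [[0.827, 0.403], [0.637, 0.366], [0.63, 0.339]] [0.617 0.364] [0.777 0.393]
0.15 [[0.806, 0.383], [0.625, 0.348], [0.619, 0.322]] [0.644 0.374] [0.793 0.401]
0.2 [[0.786, 0.362], [0.614, 0.33], [0.608, 0.305]] [0.671 0.384] [0.809 0.409]
0.3 [[0.745, 0.322], [0.592, 0.293], [0.586, 0.27]] [0.725 0.404] [0.841 0.425]
```

play_rows --commands '[{"fingers":1,"tx":0,"ty":-0.2,"tz":0.036,"ax":0,"ay":0,"az":0},{"fingers":1,"tx":0,"ty":-0.2,"tz":0.036,"ax":0,"ay":0,"az":0},{"fingers":1,"tx":0,"ty":-0.2,"tz":0.036,"ax":0,"ay":0,"az":0},{"fingers":1,"tx":0,"ty":-0.2,"tz":0.036,"ax":0,"ay":0,"az":0}]'

```text
time_s: 21.58
tcp_pos: [0.5318, 0.2652, 0.1864]
ee_rot: [[-0.004, 0.291, -0.957], [-0.002, -0.957, -0.291], [-1.0, 0.001, 0.004]]
wrist_force: [0.9, -0.3, -1.5]
gripper_width: 0.331
```

play_rows --commands '[{"fingers":1,"tx":0,"ty":-0.111,"tz":0.02,"ax":0,"ay":0,"az":0},{"fingers":1,"tx":0,"ty":-0.111,"tz":0.02,"ax":0,"ay":0,"az":0},{"fingers":1,"tx":0,"ty":-0.111,"tz":0.02,"ax":0,"ay":0,"az":0},{"fingers":1,"tx":0,"ty":-0.111,"tz":0.02,"ax":0,"ay":0,"az":0}]'

```text
time_s: 21.92
tcp_pos: [0.4937, 0.3403, 0.1863]
ee_rot: [[-0.003, 0.294, -0.956], [-0.003, -0.956, -0.294], [-1.0, 0.002, 0.004]]
wrist_force: [-0.5, -0.4, -2.4]
gripper_width: 0.336
```

play_rows --commands '[{"fingers":1,"tx":0.05,"ty":0,"tz":0,"ax":0,"ay":0,"az":0},{"fingers":1,"tx":0.1,"ty":0,"tz":0,"ax":0,"ay":0,"az":0},{"fingers":1,"tx":0.12,"ty":0,"tz":0,"ax":0,"ay":0,"az":0},{"fingers":1,"tx":0.13,"ty":0,"tz":0,"ax":0,"ay":0,"az":0},{"fingers":1,"tx":0.13,"ty":0,"tz":0,"ax":0,"ay":0,"az":0}]'

```text
time_s: 22.33
tcp_pos: [0.4953, 0.3368, 0.088]
ee_rot: [[-0.004, 0.289, -0.957], [-0.005, -0.957, -0.289], [-1.0, 0.003, 0.005]]
wrist_force: [-0.7, -0.0, -2.4]
gripper_width: 0.334
```

play_rows --commands '[{"fingers":-0.1,"tx":0,"ty":0,"tz":0,"ax":0,"ay":0,"az":0},{"fingers":-0.1,"tx":0,"ty":0,"tz":0,"ax":0,"ay":0,"az":0},{"fingers":-0.1,"tx":0,"ty":0,"tz":0,"ax":0,"ay":0,"az":0},{"fingers":-0.1,"tx":0,"ty":0,"tz":0,"ax":0,"ay":0,"az":0},{"fingers":-0.1,"tx":0,"ty":0,"tz":0,"ax":0,"ay":0,"az":0}]'

```text
time_s: 22.75
tcp_pos: [0.4965, 0.3396, 0.092]
ee_rot: [[0.002, 0.291, -0.957], [0.002, -0.957, -0.291], [-1.0, -0.001, -0.002]]
wrist_force: [0.4, -0.5, 0.7]
gripper_width: 0.533
```

play_rows --commands '[{"fingers":-0.1,"tx":-0.03,"ty":0,"tz":0,"ax":0,"ay":0,"az":0},{"fingers":-0.1,"tx":-0.07,"ty":0,"tz":0,"ax":0,"ay":0,"az":0},{"fingers":-0.1,"tx":-0.12,"ty":0,"tz":0,"ax":0,"ay":0,"az":0},{"fingers":-0.1,"tx":-0.12,"ty":0,"tz":0,"ax":0,"ay":0,"az":0}]'

```text
time_s: 23.08
tcp_pos: [0.4996, 0.342, 0.1895]
ee_rot: [[0.013, 0.293, -0.956], [0.01, -0.956, -0.293], [-1.0, -0.006, -0.015]]
wrist_force: [0.8, 1.0, 1.7]
gripper_width: 0.551
```

```bash
python3 - <<'E'
from fit import *
from go import *
go(.4755,.134,.16,178)
ps=[shot(n) for n in("top","scene")]
for p in ps: sil(p); print(best([p],1),best([p],2)); print([(np.round(d["uv"]).tolist(),round(d["score"],2)) for d in SIL[p["shot"]]["caster_a"]])
E
```

```text
at [0.4996 0.342  0.1895] ya 107.0 d mm [ -24.1 -208.   -29.5] -> txyz [0.0361 0.256  0.1125] ax -0.3943 rows 5.1 9.9
F [0.8 1.  1.7] t 23.0833 j6 57.1 w 0.55
([0.4741, 0.1141], np.float64(86.5), 'wheel', [0.4753, 0.1341], 'iou', np.float64(0.9), 1) ([0.4985, -0.1048], np.float64(58.4), 'wheel', [0.509, -0.0878], 'iou', np.float64(0.9), 1)
[([358.0, 220.0], 0.89), ([265.0, 230.0], 0.77), ([420.0, 224.0], 0.75), ([161.0, 244.0], 0.71), ([287.0, 285.0], 0.67)]
([0.4739, 0.116], np.float64(84.3), 'wheel', [0.4759, 0.1359], 'iou', np.float64(0.82), 1) ([0.5009, -0.1023], np.float64(58.5), 'wheel', [0.5114, -0.0853], 'iou', np.float64(0.83), 1)
[([272.0, 147.0], 0.89), ([404.0, 186.0], 0.83), ([309.0, 159.0], 0.78), ([390.0, 210.0], 0.78), ([490.0, 293.0], 0.73)]
```

play_rows --commands '[{"fingers":-0.1,"tx":0,"ty":0.253,"tz":0.111,"ax":-0.19,"ay":0,"az":0},{"fingers":-0.1,"tx":0,"ty":0.253,"tz":0.111,"ax":-0.19,"ay":0,"az":0},{"fingers":-0.1,"tx":0,"ty":0.253,"tz":0.111,"ax":-0.19,"ay":0,"az":0},{"fingers":-0.1,"tx":0,"ty":0.253,"tz":0.111,"ax":-0.19,"ay":0,"az":0},{"fingers":-0.1,"tx":0,"ty":0.253,"tz":0.111,"ax":-0.19,"ay":0,"az":0}]'

```text
time_s: 23.8
tcp_pos: [0.4703, 0.1312, 0.1795]
ee_rot: [[-0.002, 0.782, -0.623], [-0.001, -0.623, -0.782], [-1.0, -0.001, 0.002]]
wrist_force: [0.8, -0.3, 0.3]
gripper_width: 0.55
```

play_rows --commands '[{"fingers":-0.1,"tx":0.03,"ty":0,"tz":0,"ax":-0.196,"ay":0,"az":0},{"fingers":-0.1,"tx":0.03,"ty":0,"tz":0,"ax":-0.196,"ay":0,"az":0},{"fingers":-0.1,"tx":0.03,"ty":0,"tz":0,"ax":-0.196,"ay":0,"az":0},{"fingers":-0.1,"tx":0.03,"ty":0,"tz":0,"ax":-0.196,"ay":0,"az":0},{"fingers":-0.1,"tx":0.03,"ty":0,"tz":0,"ax":-0.196,"ay":0,"az":0}]'

```text
time_s: 24.22
tcp_pos: [0.4711, 0.1327, 0.157]
ee_rot: [[-0.002, 0.998, -0.057], [-0.001, -0.057, -0.998], [-1.0, -0.002, 0.002]]
wrist_force: [0.0, 0.8, 0.4]
gripper_width: 0.548
```

```bash
python3 - <<'E'
from fit import *
from go import *
go(.4755,.1343,.088,177)
p=shot("wrist"); sil(p); print(best([p],1))
im=p["image"].copy()
u=proj(p,[.4755,.1343,.112]); print(u); cv2.drawMarker(im,tuple(int(v) for v in u),(255,0,0),0,8)
cv2.imwrite("pics/w7.png",im[130:370,160:480][:,:,::-1].repeat(2,0).repeat(2,1))
E
```

```text
at [0.4711 0.1327 0.157 ] ya 176.7 d mm [  4.4   1.6 -69. ] -> txyz [ 0.092   0.006  -0.0025] ax -0.0016 rows 1.7 0.0
F [0.  0.8 0.4] t 24.2167 j6 141.9 w 0.55
None
[322.62828749 233.62683769]
```

View pics/w7.png

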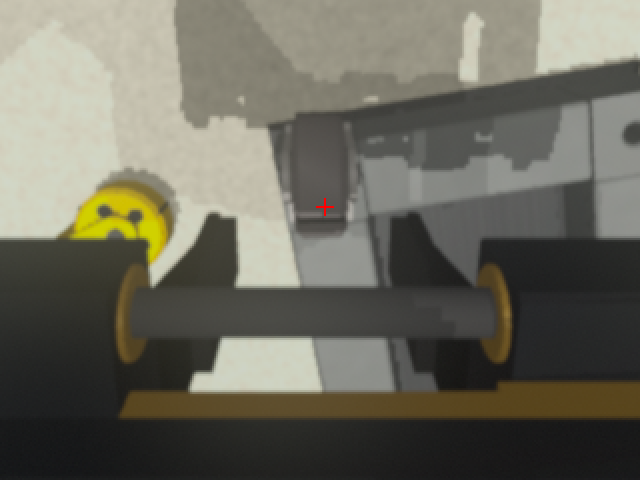

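play_rows --commands '[{"fingers":-0.1,"tx":0.045,"ty":0.003,"tz":-0.0025,"ax":0,"ay":0,"az":0},{"fingers":-0.1,"tx":0.07,"ty":0.003,"tz":-0.0025,"ax":0,"ay":0,"az":0},{"fingers":-0.1,"tx":0.091,"ty":0.003,"tz":-0.0025,"ax":0,"ay":0,"az":0},{"fingers":-0.1,"tx":0.091,"ty":0.003,"tz":-0.0025,"ax":0,"ay":0,"az":0}]'

```text
time_s: 24.7
tcp_pos: [0.4716, 0.1337, 0.0865]
ee_rot: [[-0.007, 0.998, -0.066], [-0.004, -0.066, -0.998], [-1.0, -0.007, 0.004]]
wrist_force: [0.1, -0.4, -0.5]
gripper_width: 0.554
```

play_rows --commands '[{"fingers":1,"tx":0,"ty":0,"tz":0,"ax":0,"ay":0,"az":0},{"fingers":1,"tx":0,"ty":0,"tz":0,"ax":0,"ay":0,"az":0},{"fingers":1,"tx":0,"ty":0,"tz":0,"ax":0,"ay":0,"az":0},{"fingers":1,"tx":0,"ty":0,"tz":0,"ax":0,"ay":0,"az":0},{"fingers":1,"tx":0,"ty":0,"tz":0,"ax":0,"ay":0,"az":0}]'

```text
time_s: 25.12
tcp_pos: [0.4744, 0.1354, 0.0909]
ee_rot: [[0.002, 0.998, -0.063], [0.001, -0.063, -0.998], [-1.0, 0.002, -0.001]]
wrist_force: [-0.8, 0.7, 2.2]
gripper_width: 0.332
```

play_rows --commands '[{"fingers":1,"tx":-0.015,"ty":0,"tz":0,"ax":0,"ay":0,"az":0},{"fingers":1,"tx":-0.04,"ty":0,"tz":0,"ax":0,"ay":0,"az":0},{"fingers":1,"tx":-0.08,"ty":0,"tz":0,"ax":0,"ay":0,"az":0},{"fingers":1,"tx":-0.1333,"ty":0,"tz":0,"ax":0,"ay":0,"az":0},{"fingers":1,"tx":-0.1333,"ty":0,"tz":0,"ax":0,"ay":0,"az":0}]'

```text
time_s: 25.53
tcp_pos: [0.4779, 0.1368, 0.1973]
ee_rot: [[0.014, 0.998, -0.061], [0.006, -0.061, -0.998], [-1.0, 0.014, -0.007]]
wrist_force: [1.5, 0.2, -1.5]
gripper_width: 0.331
```

```bash
python3 - <<'E'
from fit import *
from go import *
p=shot("top"); sil(p)
for d in SIL[p["shot"]]["caster_a"]:
    if d["uv"][0]<215:
        ys,xs=np.where(d["region"]); print(d["uv"],xs.min(),xs.max(),ys.min(),ys.max(),np.round(ray(p,(xs.min(),ys.max()),.03),3),np.round(ray(p,(xs.max(),ys.min()),.03),3))
go(.42,.33,.19)
cv2.imwrite("pics/w8.png",cv2.resize(p["image"][140:300,105:285,::-1],None,fx=3.3,fy=3.3,interpolation=cv2.INTER_CUBIC))
E
```

```text
at [0.4731 0.1348 0.1896] ya 176.3 d mm [-53.1 195.2   0.4] -> txyz [-0.0003 -0.0872 -0.2552] ax 0.0 rows 4.9 0.0
F [-0.1  0.7 -3.1] t 25.6833 j6 141.6 w 0.33
```

View pics/w8.png

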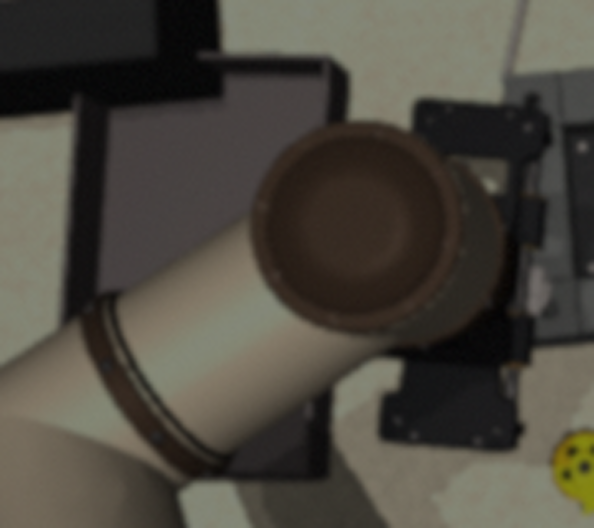

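play_rows --commands '[{"fingers":1,"tx":0,"ty":0.067,"tz":-0.245,"ax":0,"ay":0,"az":0},{"fingers":1,"tx":0,"ty":0.067,"tz":-0.245,"ax":0,"ay":0,"az":0},{"fingers":1,"tx":0,"ty":0.067,"tz":-0.245,"ax":0,"ay":0,"az":0},{"fingers":1,"tx":0,"ty":0.067,"tz":-0.245,"ax":0,"ay":0,"az":0},{"fingers":1,"tx":0,"ty":0.067,"tz":-0.245,"ax":0,"ay":0,"az":0}]'

```text
time_s: 26.1
tcp_pos: [0.5357, 0.3183, 0.1869]
ee_rot: [[-0.002, 0.998, -0.062], [-0.002, -0.062, -0.998], [-1.0, -0.002, 0.002]]
wrist_force: [1.0, -0.5, -2.8]
gripper_width: 0.333
```

play_rows --commands '[{"fingers":1,"tx":0,"ty":0,"tz":0,"ax":0,"ay":0,"az":0},{"fingers":1,"tx":0,"ty":0,"tz":0,"ax":0,"ay":0,"az":0}]'

```text
time_s: 26.27
tcp_pos: [0.5344, 0.3155, 0.1864]
ee_rot: [[-0.005, 0.998, -0.062], [-0.004, -0.062, -0.998], [-1.0, -0.005, 0.004]]
wrist_force: [-0.5, -1.2, -3.7]
gripper_width: 0.332
```

```bash
python3 - <<'E'
from fit import *
from go import *
go(.535,.315,.088)
p=shot("scene"); sil(p)
for d in SIL[p["shot"]]["caster_a"]:
    if d["uv"][0]>420: print(np.round(d["uv"]),d["score"],d["region"].sum())
cv2.imwrite("pics/w9.png",cv2.resize(p["image"][200:400,340:600,::-1],None,fx=3,fy=3,interpolation=cv2.INTER_CUBIC))
E
```

```text
at [0.5344 0.3155 0.1864] ya 176.4 d mm [  0.6  -0.5 -98.4] -> txyz [1.312e-01 1.400e-03 1.000e-04] ax 0.0 rows 2.4 0.0
F [-0.5 -1.2 -3.7] t 26.2667 j6 131.0 w 0.33
[490. 293.] 0.96 810
[457. 258.] 0.46 187
```

View pics/w9.png

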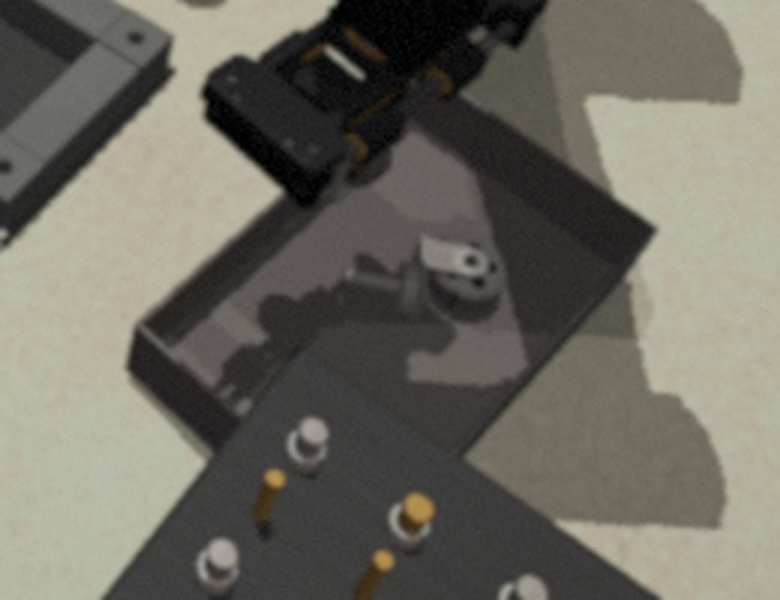

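```bash
python3 - <<'E'
from h import *
p=shot("scene")
print("stem tip",ray(p,(456,292),.02),"hub",ray(p,(497,287),.03))
for X in ([.535,.315,.01],[.535,.295,.01],[.535,.37,.03]): print(X,(proj(p,X)-[340,200])*3)
E
```

```text
stem tip [0.50291044 0.33812236 0.02      ] hub [0.44048851 0.38675035 0.03      ]
[0.535, 0.315, 0.01] [286.06936479 289.26173287]
[0.535, 0.295, 0.01] [262.43142959 269.26318581]
[0.535, 0.37, 0.03] [360.71828043 331.55743435]
```

play_rows --commands '[{"fingers":1,"tx":0.05,"ty":0,"tz":0,"ax":0,"ay":0,"az":0},{"fingers":1,"tx":0.1,"ty":0,"tz":0,"ax":0,"ay":0,"az":0},{"fingers":1,"tx":0.12,"ty":0,"tz":0,"ax":0,"ay":0,"az":0},{"fingers":1,"tx":0.131,"ty":0,"tz":0,"ax":0,"ay":0,"az":0},{"fingers":1,"tx":0.131,"ty":0,"tz":0,"ax":0,"ay":0,"az":0}]'

```text
time_s: 26.88
tcp_pos: [0.5367, 0.3177, 0.0938]
ee_rot: [[0.005, 0.998, -0.063], [0.006, -0.063, -0.998], [-1.0, 0.004, -0.006]]
wrist_force: [-3.1, 5.2, 3.7]
gripper_width: 0.328
```

play_rows --commands '[{"fingers":-0.1,"tx":0,"ty":0,"tz":0,"ax":0,"ay":0,"az":0},{"fingers":-0.1,"tx":0,"ty":0,"tz":0,"ax":0,"ay":0,"az":0},{"fingers":-0.1,"tx":0,"ty":0,"tz":0,"ax":0,"ay":0,"az":0},{"fingers":-0.1,"tx":0,"ty":0,"tz":0,"ax":0,"ay":0,"az":0},{"fingers":-0.1,"tx":0,"ty":0,"tz":0,"ax":0,"ay":0,"az":0}]'

```text
time_s: 27.3
tcp_pos: [0.5356, 0.3146, 0.0916]
ee_rot: [[-0.0, 0.998, -0.064], [-0.0, -0.064, -0.998], [-1.0, -0.0, 0.0]]
wrist_force: [0.2, -1.0, 0.0]
gripper_width: 0.538
```

play_rows --commands '[{"fingers":-0.1,"tx":-0.03,"ty":0,"tz":0,"ax":0,"ay":0,"az":0},{"fingers":-0.1,"tx":-0.07,"ty":0,"tz":0,"ax":0,"ay":0,"az":0},{"fingers":-0.1,"tx":-0.12,"ty":0,"tz":0,"ax":0,"ay":0,"az":0},{"fingers":-0.1,"tx":-0.17,"ty":0,"tz":0,"ax":0,"ay":0,"az":0},{"fingers":-0.1,"tx":-0.2,"ty":0,"tz":0,"ax":0,"ay":0,"az":0}]'

```text
time_s: 27.72
tcp_pos: [0.5368, 0.3155, 0.2462]
ee_rot: [[0.005, 0.998, -0.063], [0.003, -0.063, -0.998], [-1.0, 0.005, -0.003]]
wrist_force: [0.1, -0.2, 0.8]
gripper_width: 0.549
```

play_rows --commands '[{"fingers":-0.1,"tx":0,"ty":0,"tz":0.1,"ax":0,"ay":0,"az":0},{"fingers":-0.1,"tx":0,"ty":0,"tz":0.1,"ax":0,"ay":0,"az":0},{"fingers":-0.1,"tx":0,"ty":0,"tz":0.1,"ax":0,"ay":0,"az":0},{"fingers":-0.1,"tx":0,"ty":0,"tz":0.1,"ax":0,"ay":0,"az":0}]'

```text
time_s: 28.05
tcp_pos: [0.5307, 0.2386, 0.2421]
ee_rot: [[0.0, 0.998, -0.065], [0.0, -0.065, -0.998], [-1.0, 0.0, -0.0]]
wrist_force: [-0.2, -0.3, 0.9]
gripper_width: 0.547
```

```bash
python3 - <<'E'
from fit import *
from go import *
s=r.sense(); print(s["time_s"],s["tcp_pos"],s["wrist_force"])
p=shot("scene"); sil(p); t=shot("top"); sil(t)
print("free one",best([p],2),best([t],2))
for q in(p,t): print([(np.round(d["uv"]).tolist(),round(d["score"],2)) for d in SIL[q["shot"]]["caster_a"]])
cv2.imwrite("pics/w10.png",cv2.resize(p["image"][130:400,200:600,::-1],(800,540),interpolation=cv2.INTER_CUBIC))
E
```

```text
28.05 [0.53074436 0.23861065 0.24205446] [-0.20790627 -0.2831575   0.88718023]
free one ([0.5004, -0.1028], np.float64(58.0), 'wheel', [0.511, -0.0859], 'iou', np.float64(0.76), 1) ([0.5, -0.103], np.float64(57.7), 'wheel', [0.5107, -0.0861], 'iou', np.float64(0.93), 1)
[([490.0, 291.0], 0.96), ([447.0, 310.0], 0.77), ([270.0, 147.0], 0.68), ([311.0, 156.0], 0.67)]
[([155.0, 249.0], 0.8), ([286.0, 285.0], 0.8), ([359.0, 218.0], 0.63)]
```

play_rows --commands '[{"fingers":-0.1,"tx":0,"ty":-0.05,"tz":0.2,"ax":0,"ay":0,"az":0},{"fingers":-0.1,"tx":0,"ty":-0.05,"tz":0.2,"ax":0,"ay":0,"az":0},{"fingers":-0.1,"tx":0,"ty":-0.05,"tz":0.2,"ax":0,"ay":0,"az":0},{"fingers":-0.1,"tx":0,"ty":-0.05,"tz":0.2,"ax":0,"ay":0,"az":0},{"fingers":-0.1,"tx":0,"ty":-0.05,"tz":0.2,"ax":0,"ay":0,"az":0}]'

```text
time_s: 28.77
tcp_pos: [0.4818, 0.0896, 0.2416]
ee_rot: [[-0.002, 0.998, -0.066], [-0.001, -0.066, -0.998], [-1.0, -0.002, 0.001]]
wrist_force: [0.7, -0.1, 0.6]
gripper_width: 0.551
```

```bash
python3 - <<'E'
from h import *
t=shot("top"); p=shot("scene")
for q,n in((t,"top"),(p,"scene")):
    for o in("caster_a","caster_a_wheel"):
        for d in spotter.silhouettes(o,q):
            ys,xs=np.where(d["region"]); ext=[xs.min(),xs.max(),ys.min(),ys.max()] if len(xs) else None
            print(n,o,np.round(d["uv"]),round(d["score"],2),ext,np.round(ray(q,d["uv"],.025)[:2],3))
E
```

```text
top caster_a [288. 287.] 0.9 [np.int64(272), np.int64(303), np.int64(271), np.int64(308)] [0.351 0.075]
top caster_a [327. 199.] 0.69 [np.int64(268), np.int64(374), np.int64(152), np.int64(242)] [ 0.559 -0.012]
top caster_a [172. 199.] 0.67 [np.int64(156), np.int64(186), np.int64(195), np.int64(207)] [0.551 0.357]
top caster_a [421. 226.] 0.65 [np.int64(408), np.int64(433), np.int64(199), np.int64(240)] [ 0.5   -0.234]
top caster_a [359. 217.] 0.6 [np.int64(349), np.int64(372), np.int64(208), np.int64(230)] [ 0.519 -0.089]
top caster_a_wheel [360. 221.] 0.8 [np.int64(349), np.int64(372), np.int64(209), np.int64(230)] [ 0.51  -0.091]
top caster_a_wheel [418. 226.] 0.63 [np.int64(408), np.int64(432), np.int64(202), np.int64(240)] [ 0.5   -0.227]
top caster_a_wheel [165. 188.] 0.3 [np.int64(122), np.int64(210), np.int64(155), np.int64(285)] [0.577 0.377]
scene caster_a [405. 186.] 0.63 [np.int64(396), np.int64(417), np.int64(165), np.int64(199)] [0.367 0.085]
scene caster_a [310. 156.] 0.61 [np.int64(305), np.int64(316), np.int64(146), np.int64(168)] [ 0.468 -0.138]
scene caster_a [309. 159.] 0.59 [np.int64(304), np.int64(317), np.int64(147), np.int64(172)] [ 0.476 -0.132]
scene caster_a [446. 309.] 0.58 [np.int64(424), np.int64(470), np.int64(287), np.int64(328)] [0.55 0.35]
scene caster_a [490. 292.] 0.57 [np.int64(455), np.int64(508), np.int64(279), np.int64(304)] [0.457 0.384]
scene caster_a_wheel [310. 159.] 0.71 [np.int64(304), np.int64(318), np.int64(147), np.int64(172)] [ 0.476 -0.131]
scene caster_a_wheel [276. 144.] 0.64 [np.int64(266), np.int64(287), np.int64(135), np.int64(158)] [ 0.504 -0.227]
scene caster_a_wheel [496. 293.] 0.34 [np.int64(483), np.int64(509), np.int64(278), np.int64(304)] [0.45  0.394]
```

```bash
python3 -c "
from station import job
print(job.finish_job())"
```

```text
the job is handed in; nothing more can be done
None
```

I handed in the job at about 29 s of the 72 s allowed. Two casters bind and are in the scrap box; the third runs free and is still home in its socket.

| Caster (stand-frame socket, mm) | Drag at the tread | After letting go | Result |
|---|---|---|---|
| (-75, -110) | about 0–1 N, highest press reading 7 N | kept turning | free, left in place |
| (-75, +110) | about 4–5 N | not checked for stopping | binding, put in the box |
| (+75, +110) | about 3–5 N | stopped dead | binding, put in the box |

**Last checks:**
- **Binding casters:** Both lie low inside the box. One is at about (0.45, 0.38) and shows only in the scene view. The other is at about (0.55, 0.355), and the top and scene views agree on it to about 7 mm.
- **Free caster:** A fit in both views puts it about 1–3 mm from its expected place, which is within the measuring error.
- **Arm:** It was clear of everything at 0.24 m, with no contact force.

**Not fully confirmed:**
- **Turned angles:** I could not measure the wheel angles directly. They follow from the stroke lengths: one stroke of about 25 mm or more on the free wheel, and two of about 20–25 mm on each binding one. That should be at least 0.8 rad each if there was little slip.
- **Final picture:** The last picture I tried to view was refused by the 12-picture limit, so the final check rests on the networks' outlines alone.
- **Other scene items:** I did not re-measure the radio, screwdriver and adapter at the end. The arm stayed well above the bench near them.

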